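Lay out the potato cakes from the lunch carrier

ROBOT

A 7-joint arm with a two-finger parallel gripper is mounted at the origin on a cart in front of the work surface, level with it; the furniture and walls round the work are solid. World frame = base frame: x ahead of the robot, y to its left, z up, the work surface at z = 0. Lengths are in mm, angles in rad, forces in N, time in s.
With the tool pointing down it reaches from about 425 to 1025 mm from the base axis. Payload 9.4 kg.
Tool frame: the origin (TCP) lies at the very end of the fingers, on their centre line; the grasp point (between the pads) lies 19 mm behind it; z points along the fingers, y is the line along which they close (so a half turn about z gives the same grasp; the last joint's range is limited). The gripper opens to 85 mm and grips with 20 to 120 N. Pads are 22 mm wide; open, the fingers measure 114 mm over their backs; the gripper's body (76 mm by 85 mm) begins 54 mm behind the grasp point. The pads swing forward as they close: fully open they stand 13 mm farther back than shut.
Start: joints at [1.22, 0.599, -0.003, 1.599, 0.002, 0.943, -0.08], TCP at [196.025, -697.996, 231.275] pointing down, gripper open.
Joint ranges: [-2.57, 2.57], [-0.35, 1.97], [-1.29, 1.29], [0.11, 2.56], [-1.05, 4.19], [0.11, 1.86], [-2.63, 2.63]. Speed limits (rad/s): [2.22, 2.22, 3.01, 3.01, 3.14, 3.14, 3.14].

INTERFACE

Orientations are given as [roll, pitch, yaw] about the fixed x, y, z axes, in that order (R = Rz(yaw) Ry(pitch) Rx(roll)).
In Python, from rig import bot gives the robot as it stands. The module is installed in compiled form; this text tells all that it offers.
- The arm moves only by the tool play_rows, never from a script. Its argument "steps" is a list of rows, each an object of numbers: "tx", "ty", "tz": the shift along the tool's x, y, z in mm; "ax", "ay", "az": the turn, a rotation vector about the tool's x, y, z in rad; "gripper": the opening, from 0 (shut) to 1 (fully open). In form: [{"tx": .., "ty": .., "tz": .., "ax": .., "ay": .., "az": .., "gripper": ..}, ...]. A call has 1 to 12 rows; each row shifts and turns the commanded pose from where the row before left it, along the tool's axes as they then stand; what a row does not reach is not made up. A row lasts 1/12 s, in which the tool goes at most 41.7 mm and 7.16 degrees, less where a joint would pass 70% of its speed; a pose out of reach is approached as far as the arm can. A call with a gripper value outside its range is refused whole. The fingers move at their own pace and stop on an object; "force" is the grip in N (left out, the last holds). Time passes only in rows, so rows that do not move let the fingers close. It gives the time, the measured TCP pose, the force, the opening and the grip force at its end, in the units of the state.
- bot.state(): the state, without advancing time (a new reading comes with each control period).
- bot.read_camera(name): name is "scene" or "top" or "wrist"; returns a dict with "pixels" (384x512x3 uint8, blue, green, red), "fx", "fy", "cx", "cy" (pixels), "T" (4x4, takes a point from camera to world coordinates). Camera axes: x right, y up, looking along -z (the intrinsics and any distortion apply to the point x, -y, -z); pixel columns grow to the right and rows downward; lengths in mm; the calibration is good to about 2 mm. A picture is of the moment at which its call begins. There is no depth.
- bot.sign_off(): hands the job in; it is judged then, once.
The state is a dict: "time_s": time; "joint_pos": joint angles; "qvel": joint speeds; "joint_efforts": joint torques, N m; "position": TCP position; "orientation": TCP orientation; "wrist_force": force on the tool from outside, world axes, zero at the start; "torque": the same for the moment, N m; "opening": finger opening in mm; "gripper_force": force on a finger pad.
Only numpy, scipy, OpenCV 4.12 (cv2) and the standard library are available. Lean on these libraries where they do the work, as an engineer would, in place of code of your own. Each camera call takes 0.05 s, during which the arm holds its last target. There are 200 camera calls.

TASK

Take the two-tier steel lunch carrier apart (lid off first, then the upper tier off the lower one) and lay every potato cake flat on the serving tray, each inside a grey-outlined cell of its own and straight along the cell's long side: golden cakes in the row beside the yellow stripe, green cakes in the row beside the green stripe. Then put the emptied carrier together again, the upper tier fully home on the lower and the lid fully home on top, and let go. Leave the chilli jar and the food tin where they stand.

Things in the scene. Friction and masses are not known exactly. Their poses are not given: they have to be found in the camera images.
- lower_tier: lower tier of the lunch carrier: open steel box with a blue band, 234 (x) x 94 (y) x 46 mm high, walls 6 mm thick, inside 222 x 82 mm, inner floor 5 mm above the underside, no divider; 1.2 kg, stays on the table. Origin: centre of its underside, z up. Table free for setting down: x 0.28 to 0.62, y -0.30 to 0.52 m, apart from the listed things.
- upper_tier: upper tier: open steel box, 234 (x) x 94 (y) x 50 mm high, 6 mm walls, floor 8 mm above its underside, 0.3 kg. Its lowest 6 mm is a foot set in all round that drops into the lower tier's rim with 3 mm play a side; fully home, its origin is 40 mm above the lower tier's. Same either way round. Origin: centre of the underside of the foot, z up.
- upper_grip (a point): middle of the top edge of the upper tier's blue grip wall, 42 mm above the tier's origin: an upright wall 12 mm thick across the tier's middle (plane x = 0, along y from wall to wall, from the tier's floor up) that parts it in two bays. Pinch it along x from above to lift the tier.
- lid: blue lid, 234 (x) x 94 (y) mm, about 0.2 kg: plate from 6 to 12 mm above its underside, below it a 6 mm foot that drops into the upper tier's rim with 3 mm play a side; fully home, its origin is 44 mm above the upper tier's. Same either way round. Origin: centre of the underside of the foot, z up.
- lid_handle (a point): centre of the lid's black bar handle, 36 mm above the lid's origin: a bar 14 mm thick (lid x), 70 mm long (lid y), 14 mm high, standing clear of the plate on two posts. Pinch it along the lid's x from above.
- tray: loose white serving tray, 248 (x) x 176 (y) mm, about 0.9 kg, floor 5 mm above its underside, rim 5 mm wide and 10 mm high. Two rows of three grey-outlined cells, 62 (x) x 70 (y) mm inside, centred at x = -70, 0, +70 mm and y = +37.5 mm (row beside the yellow stripe) or -37.5 mm (green stripe). A cake's length lies along the tray's y. Origin: centre of its underside, z up.
- gold_a: potato cake, golden with darker grill stripes; a flat block with rounded long sides, 60 mm long (its x), 36 mm wide (its y; take it across this width), 26 mm high, 60 g. Origin: its centre. At first it lies in the upper tier across the tier's length, about 58 mm from the middle, one cake in each bay. Either face may end up on top. May be absent (None).
- gold_b: potato cake, golden with darker grill stripes; a flat block with rounded long sides, 60 mm long (its x), 36 mm wide (its y; take it across this width), 26 mm high, 60 g. Origin: its centre. At first it lies in the lower tier across the tier's length, about 67 mm left or right of the middle or in the middle. Either face may end up on top. May be absent (None).
- gold_c: potato cake, golden with darker grill stripes; a flat block with rounded long sides, 60 mm long (its x), 36 mm wide (its y; take it across this width), 26 mm high, 60 g. Origin: its centre. At first it lies in the lower tier across the tier's length, about 67 mm left or right of the middle or in the middle. Either face may end up on top. May be absent (None).
- green_a: potato cake, green with darker grill stripes; a flat block with rounded long sides, 60 mm long (its x), 36 mm wide (its y; take it across this width), 26 mm high, 60 g. Origin: its centre. At first it lies in the upper tier across the tier's length, about 58 mm from the middle, one cake in each bay. Either face may end up on top. May be absent (None).
- green_b: potato cake, green with darker grill stripes; a flat block with rounded long sides, 60 mm long (its x), 36 mm wide (its y; take it across this width), 26 mm high, 60 g. Origin: its centre. At first it lies in the lower tier across the tier's length, about 67 mm left or right of the middle or in the middle. Either face may end up on top. May be absent (None).
- chilli_jar: bystander: glass jar of red chilli with a black lid, 65 mm across, 94 mm high. Origin: centre of its underside. Leave it standing where it is.
- food_tin: bystander: closed food tin with a green and white wrapper, 76 mm across, 58 mm high. Origin: centre of its underside. Leave it standing where it is.

How it is judged:
By the outcome, as a careful person would: the job done as asked, in the order asked, and still so for the second after the job is handed in, with the robot touching nothing.
Of gold_a, gold_b, gold_c, green_a, green_b only 3 to 5 are there at a start; the rules pass over those that are not, and their reading is None.
At some moment in a run one of tray may be knocked a few centimetres aside while the robot is not near it.
Once in a run the grip may slacken for a moment while it holds something.
It also fails if it takes over 210 s, if anything falls off the work surface, if the arm or the gripper's body presses on something with over 40 N, if the wrist force passes 120 N, or if a joint passes its speed limit or range.

## Working session

There is one attempt and no reset: what is moved stays moved. The work goes in short steps, Python scripts to look and compute and a tool call to move; the robot and the scene stay as the last step left them, time stands still between calls to the robot, and variables do not carry over. Pictures are saved under pics/ and viewed, at most 14 in all, crops included, and the job is handed in when it is done.

Besides the shell and the picture viewer there is one more tool, called after ">>>" by a JSON object that holds its "name" and its "arguments". play_rows: Moves the arm, as the interface text tells. Its arguments: {"type":"object","properties":{"steps":{"type":"array"},"force":{"type":"number"}},"required":["steps"]}

```bash
mkdir -p pics; ls; python3 - <<'E'
from rig import bot
import cv2,numpy as np
print(bot.state())
for n in ["scene","top"]:
    c=bot.read_camera(n); cv2.imwrite(f"pics/{n}0.png",c["pixels"]); print(n,{k:v for k,v in c.items() if k!="pixels"})
E
```

```text
pics
{'time_s': 0.0, 'joint_pos': array([ 1.22029324,  0.60016093, -0.00256314,  1.60014036,  0.00180569,
        0.94292654, -0.07980356]), 'qvel': array([-1.19297648e-03, -9.36046925e-04,  3.84968339e-04, -2.47806816e-05,
        1.09172767e-03, -8.04456331e-04, -3.78973395e-04]), 'joint_efforts': array([ 8.29879245e-04, -7.76459742e+01,  1.56475537e+00, -2.58006245e+01,
        1.23025026e-02,  9.08954185e-03,  1.23551524e-05]), 'position': array([ 195.89714069, -697.52433279,  230.38707734]), 'orientation': array([-3.13996592e+00,  1.42110962e-04,  2.73877927e-01]), 'wrist_force': array([-0.60952349, -0.49336083, -0.76736742]), 'torque': array([0.01742106, 0.00226936, 0.01292324]), 'gripper_force': 0.0, 'opening': 85.71990942555912}
scene {'fx': 375.10863674788266, 'fy': 375.10863674788266, 'cx': 256.2516651051617, 'cy': 186.36549194406635, 'T': array([[-6.78839269e-01,  3.66235505e-01, -6.36434445e-01,
        -4.77592602e+01],
       [-7.33917460e-01, -3.10919230e-01,  6.03899324e-01,
         7.55070157e+02],
       [ 2.32896666e-02,  8.77040927e-01,  4.79850814e-01,
         5.81143804e+02],
       [ 0.00000000e+00,  0.00000000e+00,  0.00000000e+00,
         1.00000000e+00]])}
top {'fx': 357.2080809626307, 'fy': 357.2080809626307, 'cx': 261.19204799244784, 'cy': 196.51528027766042, 'T': array([[-2.72155979e-02,  9.91650099e-01, -1.26053135e-01,
         4.04803578e+02],
       [-9.99571718e-01, -2.83536238e-02, -7.24243715e-03,
         1.75184140e+02],
       [-1.07560267e-02,  1.25802042e-01,  9.91997054e-01,
         1.19390305e+03],
       [ 0.00000000e+00,  0.00000000e+00,  0.00000000e+00,
         1.00000000e+00]])}
```

```bash
cd pics; python3 -c "
import cv2,numpy as np
a=cv2.imread('scene0.png');b=cv2.imread('top0.png')
cv2.imwrite('t.png',cv2.resize(b,(800,600)));cv2.imwrite('s.png',cv2.resize(a,(800,600)))"
```

```text
(no output)
```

View pics/t.png

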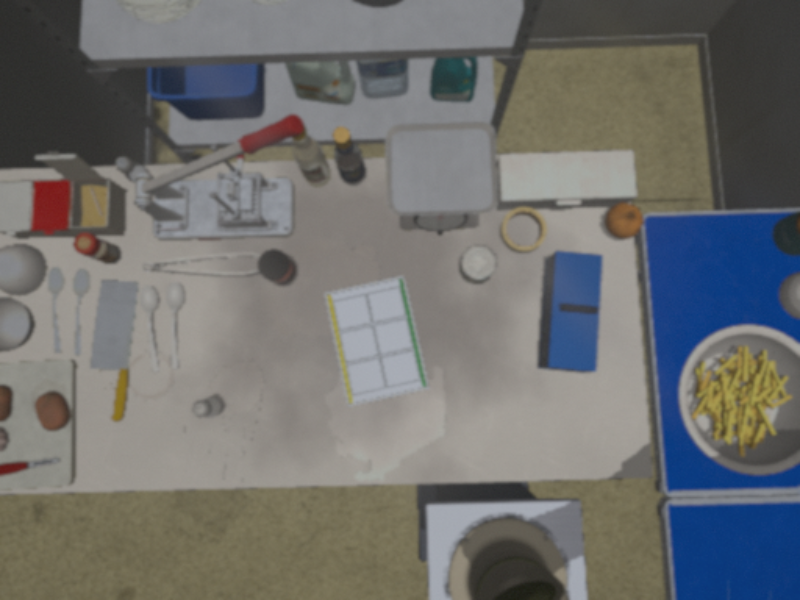

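View pics/s.png

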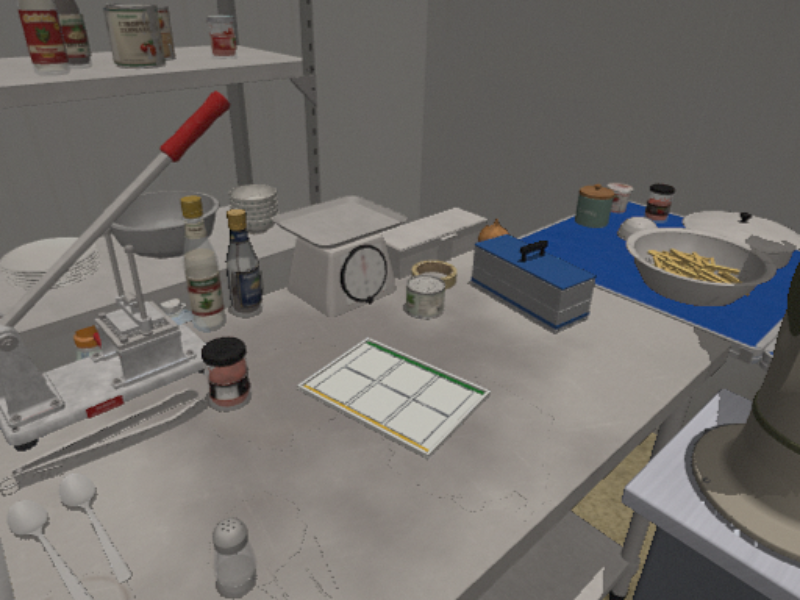

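Top view: the tray is at about (377,340) in the 800x600 picture, the blue lid at (575,312) with its handle at (579,309), the jar at (278,267) and the tin at (478,263). The scene view shows the same layout, with the handle at about (533,251).

```bash
cat > h.py <<'E'
from rig import bot
import cv2,numpy as np
def rays(c,uv):
    uv=np.atleast_2d(np.asarray(uv,float)); T=c["T"]
    d=np.c_[(uv[:,0]-c["cx"])/c["fx"],-(uv[:,1]-c["cy"])/c["fy"],-np.ones(len(uv))]
    return T[:3,3],d@T[:3,:3].T
def onz(c,uv,z):
    o,d=rays(c,uv); return o+d*((z-o[2])/d[:,2])[:,None]
def proj(c,p):
    q=(np.atleast_2d(p)-c["T"][:3,3])@c["T"][:3,:3]
    return np.c_[c["cx"]+c["fx"]*q[:,0]/-q[:,2],c["cy"]-c["fy"]*q[:,1]/-q[:,2]]
def tri(c1,p1,c2,p2):
    o1,d1=rays(c1,p1);o2,d2=rays(c2,p2);d1=d1[0];d2=d2[0]
    s=np.linalg.lstsq(np.c_[d1,-d2],o2-o1,rcond=None)[0]
    a=o1+s[0]*d1;b=o2+s[1]*d2
    return (a+b)/2,np.linalg.norm(a-b)
def cnts(m,amin=40):
    cs=cv2.findContours(m.astype(np.uint8),cv2.RETR_EXTERNAL,cv2.CHAIN_APPROX_NONE)[0]
    return sorted([k[:,0,:] for k in cs if cv2.contourArea(k)>amin],key=lambda k:-cv2.contourArea(k))
def rect(c,k,z):
    "min-area rect of contour on plane z: centre, (long,short), angle of long side"
    P=onz(c,k,z)[:,:2].astype(np.float32); b=cv2.boxPoints(cv2.minAreaRect(P))
    e=[b[1]-b[0],b[2]-b[1]]; e.sort(key=lambda v:-np.linalg.norm(v))
    a=np.arctan2(e[0][1],e[0][0]); a=(a+np.pi/2)%np.pi-np.pi/2
    return b.mean(0).round(1),[round(float(np.linalg.norm(v)),1) for v in e],round(float(a),3)
def hsv(c): return cv2.cvtColor(c["pixels"],cv2.COLOR_BGR2HSV)
def blue(c,v=50):
    h=hsv(c); return (h[...,0]>100)&(h[...,0]<125)&(h[...,1]>120)&(h[...,2]>v)
def box(m,x0,x1,y0,y1):
    o=np.zeros_like(m); o[y0:y1,x0:x1]=m[y0:y1,x0:x1]; return o
def go(x,y,z,yaw=None):
    "tool-axis shift and yaw turn from here to a TCP place, tool down"
    s=bot.state(); p=s["position"]; w=s["orientation"][2]
    d=np.array([x,y,z])-p; c,q=np.cos(w),np.sin(w)
    r=dict(tx=round(c*d[0]+q*d[1],1),ty=round(q*d[0]-c*d[1],1),tz=round(-d[2],1))
    if yaw is not None: r["az"]=round(-((yaw-w+np.pi/2)%np.pi-np.pi/2),3)
    print("go",r,"pos",p.round(1),"ori",s["orientation"].round(3),"j",s["joint_pos"].round(2),"t",s["time_s"])
E
python3 - <<'E'
from h import *
t=bot.read_camera("top"); s=bot.read_camera("scene")
k=cnts(box(blue(t),340,392,150,245))[0]; print("lid",rect(t,k,96))
g=t["pixels"].max(2)<60
hk=cnts(box(g,352,388,185,210),10); print([ (x.mean(0),len(x)) for x in hk])
gs=s["pixels"].max(2)<60
hs=cnts(box(gs,325,355,148,172),10); print([(x.mean(0),len(x)) for x in hs])
# handle: bounding centres
f=lambda k:np.array(cv2.minAreaRect(k)[0])
print(tri(t,f(hk[0]),s,f(hs[0])), onz(t,f(hk[0]),127))
h=hsv(t)
for n,lo,hi in(("yel",18,35),("grn",45,85)):
    m=box((h[...,0]>lo)&(h[...,0]<hi)&(h[...,1]>90),205,278,170,262)
    kk=cnts(m,20); print(n,[rect(t,q,15) for q in kk[:2]])
go(400,-300,250)
E
```

```text
lid (array([ 528.6, -144.1], dtype=float32), [229.2, 89.4], -0.122)
[]
[(array([340.60714286, 159.78571429]), 56)]Traceback (most recent call last):
  File "<stdin>", line 10, in <module>
IndexError: list index out of range
```

```bash
python3 - <<'E'
from h import *
t=bot.read_camera("top"); s=bot.read_camera("scene")
g=t["pixels"].max(2)<85
hk=cnts(box(g,352,388,188,206),8); print([(x.mean(0),len(x)) for x in hk])
gs=s["pixels"].max(2)<60
hs=cnts(box(gs,325,355,148,172),10)
f=lambda k:np.array(cv2.minAreaRect(k)[0])
if hk: print(tri(t,f(hk[0]),s,f(hs[0])), onz(t,f(hk[0]),127),rect(t,hk[0],127))
h=hsv(t)
for n,lo,hi in(("yel",18,35),("grn",45,85)):
    m=box((h[...,0]>lo)&(h[...,0]<hi)&(h[...,1]>90),205,278,170,262)
    kk=cnts(m,20); print(n,[rect(t,q,15) for q in kk[:2]])
go(529,-144,250,-.122); 
E
```

```text
[(array([370.        , 197.10416667]), 48)]
(array([ 532.03246291, -147.81836343,  110.11537987]), np.float64(1.8045103544752668)) [[ 529.32880441 -143.30868254  127.        ]] (array([ 529.3, -143.3], dtype=float32), [66.1, 10.6], 1.458)
yel [(array([473.7, 332.2], dtype=float32), [226.5, 5.9], 0.186)]
grn []
go {'tx': np.float64(470.4), 'ty': np.float64(-443.2), 'tz': np.float64(-19.0), 'az': np.float64(0.396)} pos [ 196.  -697.9  231. ] ori [-3.141  0.     0.274] j [ 1.22  0.6  -0.    1.6   0.    0.94 -0.08] t 0.3
```

>>> {"name": "play_rows", "arguments": {"steps": [{"tx": 29,"ty": -27.5,"tz": -2},{"tx": 29,"ty": -27.5,"tz": -2},{"tx": 29,"ty": -27.5,"tz": -2},{"tx": 29,"ty": -27.5,"tz": -2},{"tx": 29,"ty": -27.5,"tz": -2},{"tx": 29,"ty": -27.5,"tz": -2},{"tx": 29,"ty": -27.5,"tz": -2},{"tx": 29,"ty": -27.5,"tz": -2},{"tx": 29,"ty": -27.5,"tz": -2},{"tx": 29,"ty": -27.5,"tz": 0},{"tx": 29,"ty": -27.5,"tz": 0},{"tx": 29,"ty": -27.5,"tz": 0}]}}

```text
schema error: expected keys tx, ty, tz, ax, ay, az, gripper
```

>>> {"name": "play_rows", "arguments": {"steps": [{"tx": 30,"ty": -28},{"tx": 30,"ty": -28},{"tx": 30,"ty": -28},{"tx": 30,"ty": -28},{"az": -0.12},{"az": -0.12},{"az": -0.12},{"az": -0.12},{"az": -0.12},{"az": -0.12},{"az": -0.12},{"az": -0.12}]}}

```text
schema error: expected keys tx, ty, tz, ax, ay, az, gripper
```

>>> {"name": "play_rows", "arguments": {"steps": [{"az": -0.12},{"az": -0.1},{}]}}

```text
schema error: expected keys tx, ty, tz, ax, ay, az, gripper
```

```bash
python3 - <<'E'
from h import *
w=bot.read_camera("wrist"); cv2.imwrite("pics/w1.png",w["pixels"]); print(w["T"].round(2),w["fx"])
print(proj(w,[[529,-144,127]]))
go(529,-144,115,1.45)
E
```

```text
[[ 2.7000e-01  9.2000e-01  2.9000e-01  2.7084e+02]
 [-9.6000e-01  2.6000e-01  8.0000e-02 -6.7743e+02]
 [-0.0000e+00 -3.0000e-01  9.5000e-01  3.7344e+02]
 [ 0.0000e+00  0.0000e+00  0.0000e+00  1.0000e+00]] 279.84008760393937
[[-792.06823206 -862.58957818]]
go {'tx': np.float64(470.4), 'ty': np.float64(-443.2), 'tz': np.float64(116.1), 'az': np.float64(-1.176)} pos [ 196.  -697.9  231.1] ori [-3.141  0.     0.274] j [ 1.22  0.6  -0.    1.6   0.    0.94 -0.08] t 0.35
```

View pics/w1.png

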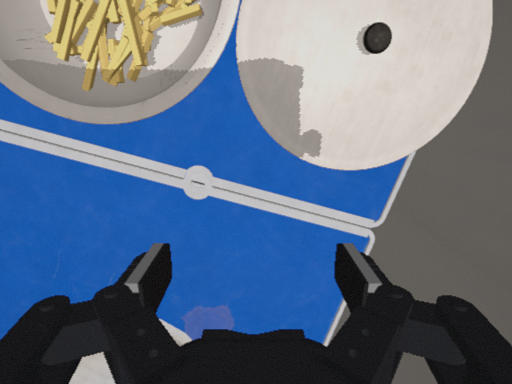

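The schema needs every key in each row. This wrist view only shows the bowl and lid on the blue side table.

>>> {"name": "play_rows", "arguments": {"steps": [{"tx": 29,"ty": -27.5,"tz": -2,"ax": 0,"ay": 0,"az": 0,"gripper": 1},{"tx": 29,"ty": -27.5,"tz": -2,"ax": 0,"ay": 0,"az": 0,"gripper": 1},{"tx": 29,"ty": -27.5,"tz": -2,"ax": 0,"ay": 0,"az": 0,"gripper": 1},{"tx": 29,"ty": -27.5,"tz": -2,"ax": 0,"ay": 0,"az": 0,"gripper": 1},{"tx": 29,"ty": -27.5,"tz": -2,"ax": 0,"ay": 0,"az": 0,"gripper": 1},{"tx": 29,"ty": -27.5,"tz": -2,"ax": 0,"ay": 0,"az": 0,"gripper": 1},{"tx": 29,"ty": -27.5,"tz": -2,"ax": 0,"ay": 0,"az": 0,"gripper": 1},{"tx": 29,"ty": -27.5,"tz": -2,"ax": 0,"ay": 0,"az": 0,"gripper": 1},{"tx": 29,"ty": -27.5,"tz": 0,"ax": 0,"ay": 0,"az": 0,"gripper": 1},{"tx": 29,"ty": -27.5,"tz": 0,"ax": 0,"ay": 0,"az": 0,"gripper": 1},{"tx": 29,"ty": -27.5,"tz": 0,"ax": 0,"ay": 0,"az": 0,"gripper": 1},{"tx": 29,"ty": -27.5,"tz": 0,"ax": 0,"ay": 0,"az": 0,"gripper": 1}]}}

```text
time_s: 1.35
position: [442.5, -284.5, 247.6]
orientation: [3.141, -0.0, 0.274]
wrist_force: [0.7, 0.0, -0.2]
opening: 85.1
gripper_force: 0.0
```

>>> {"name": "play_rows", "arguments": {"steps": [{"tx": 30,"ty": -28,"tz": 0,"ax": 0,"ay": 0,"az": 0,"gripper": 1},{"tx": 30,"ty": -28,"tz": 0,"ax": 0,"ay": 0,"az": 0,"gripper": 1},{"tx": 30,"ty": -28,"tz": 0,"ax": 0,"ay": 0,"az": 0,"gripper": 1},{"tx": 30,"ty": -28,"tz": 0,"ax": 0,"ay": 0,"az": 0,"gripper": 1},{"tx": 0,"ty": 0,"tz": 0,"ax": 0,"ay": 0,"az": -0.12,"gripper": 1},{"tx": 0,"ty": 0,"tz": 0,"ax": 0,"ay": 0,"az": -0.12,"gripper": 1},{"tx": 0,"ty": 0,"tz": 0,"ax": 0,"ay": 0,"az": -0.12,"gripper": 1},{"tx": 0,"ty": 0,"tz": 0,"ax": 0,"ay": 0,"az": -0.12,"gripper": 1},{"tx": 0,"ty": 0,"tz": 0,"ax": 0,"ay": 0,"az": -0.12,"gripper": 1},{"tx": 0,"ty": 0,"tz": 0,"ax": 0,"ay": 0,"az": -0.12,"gripper": 1},{"tx": 0,"ty": 0,"tz": 0,"ax": 0,"ay": 0,"az": -0.12,"gripper": 1},{"tx": 0,"ty": 0,"tz": 0,"ax": 0,"ay": 0,"az": -0.12,"gripper": 1}]}}

```text
time_s: 2.35
position: [527.1, -145.9, 247.4]
orientation: [3.141, 0.0, 1.24]
wrist_force: [-0.4, 0.0, 0.3]
opening: 85.5
gripper_force: 0.0
```

>>> {"name": "play_rows", "arguments": {"steps": [{"tx": 0,"ty": 0,"tz": 0,"ax": 0,"ay": 0,"az": -0.12,"gripper": 1},{"tx": 0,"ty": 0,"tz": 0,"ax": 0,"ay": 0,"az": -0.1,"gripper": 1},{"tx": 0,"ty": 0,"tz": 0,"ax": 0,"ay": 0,"az": 0,"gripper": 1}]}}

```text
time_s: 2.6
position: [527.0, -146.1, 247.3]
orientation: [3.142, -0.0, 1.458]
wrist_force: [-0.1, 0.0, 0.5]
opening: 85.0
gripper_force: 0.0
```

```bash
python3 - <<'E'
from h import *
w=bot.read_camera("wrist"); cv2.imwrite("pics/w2.png",w["pixels"])
print(proj(w,[[529,-144,127]]))
g=w["pixels"].max(2)<70
hk=cnts(box(g,150,360,0,240),50); print([(x.mean(0),len(x),rect(w,x,127)) for x in hk[:3]])
go(529,-144,115,1.45)
E
```

```text
[[252.93886275 184.80272688]]
[(array([258.35526316, 183.00657895]), 152, (array([ 534.3, -144.1], dtype=float32), [68.8, 13.7], 1.434))]
go {'tx': np.float64(2.4), 'ty': np.float64(1.7), 'tz': np.float64(132.3), 'az': np.float64(0.002)} pos [ 527.  -146.2  247.3] ori [ 3.142 -0.     1.452] j [ 0.46  0.39 -0.4   1.97  0.2   0.81 -0.17] t 2.65
```

View pics/w2.png

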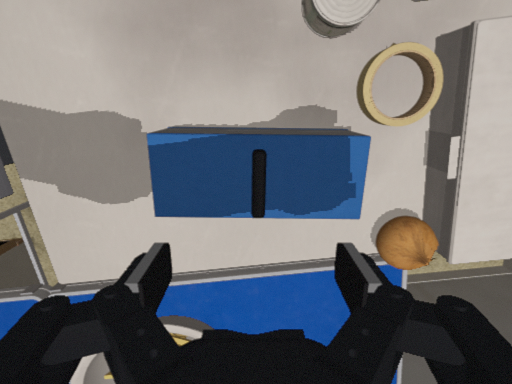

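The wrist view shows the handle at (259,183) and the lid spanning 150–368 x 130–218, about 4 mm from the top camera's estimate, so I'll use the middle value.

>>> {"name": "play_rows", "arguments": {"force": 60, "steps": [{"tx": 2.8,"ty": 5.2,"tz": 30,"ax": 0,"ay": 0,"az": 0.01,"gripper": 1},{"tx": 0,"ty": 0,"tz": 35,"ax": 0,"ay": 0,"az": 0,"gripper": 1},{"tx": 0,"ty": 0,"tz": 35,"ax": 0,"ay": 0,"az": 0,"gripper": 1},{"tx": 0,"ty": 0,"tz": 30,"ax": 0,"ay": 0,"az": 0,"gripper": 1},{"tx": 0,"ty": 0,"tz": 13,"ax": 0,"ay": 0,"az": 0,"gripper": 1},{"tx": 0,"ty": 0,"tz": 0,"ax": 0,"ay": 0,"az": 0,"gripper": 0.4},{"tx": 0,"ty": 0,"tz": 0,"ax": 0,"ay": 0,"az": 0,"gripper": 0},{"tx": 0,"ty": 0,"tz": 0,"ax": 0,"ay": 0,"az": 0,"gripper": 0},{"tx": 0,"ty": 0,"tz": 0,"ax": 0,"ay": 0,"az": 0,"gripper": 0},{"tx": 0,"ty": 0,"tz": 0,"ax": 0,"ay": 0,"az": 0,"gripper": 0},{"tx": 0,"ty": 0,"tz": 0,"ax": 0,"ay": 0,"az": 0,"gripper": 0}]}}

```text
time_s: 3.57
position: [533.0, -144.0, 105.4]
orientation: [3.14, 0.0, 1.443]
wrist_force: [-6.0, 1.1, 36.8]
opening: 13.3
gripper_force: 59.9
```

```bash
python3 - <<'E'
from h import *
print(bot.state()); go(532.5,-144,104,1.445)
t=bot.read_camera("top");h=hsv(t);np.set_printoptions(suppress=True)
# tray: bright white blob outline
m=box((h[...,1]<25)&(h[...,2]>165),195,285,165,265);k=cnts(m);print([rect(t,q,12) for q in k[:2]])
m=box((h[...,0]>40)&(h[...,0]<95)&(h[...,1]>60),205,290,165,265);print([rect(t,q,15) for q in cnts(m,10)[:2]])
E
```

```text
{'time_s': 3.5667, 'joint_pos': array([ 0.36657787,  0.58623273, -0.29634761,  2.09097654,  0.33965681,
        0.50754088, -0.30933219]), 'qvel': array([-0.00244618, -0.02404257, -0.0029716 , -0.01310152, -0.00398748,
        0.01747036,  0.0030768 ]), 'joint_efforts': array([ -0.36498073, -61.53900862,  -2.58259021, -14.27048117,
         0.06810485,  -0.75959679,  -0.0690667 ]), 'position': array([ 533.04943792, -143.97972088,  105.40853417]), 'orientation': array([3.13981834e+00, 3.56373614e-04, 1.44318858e+00]), 'wrist_force': array([-5.99359013,  1.09336803, 36.77088556]), 'torque': array([0.16089616, 1.35523218, 0.0752328 ]), 'gripper_force': 59.87124860286713, 'opening': 13.271524190201621}
go {'tx': np.float64(-0.1), 'ty': np.float64(-0.5), 'tz': np.float64(1.4), 'az': np.float64(-0.002)} pos [ 533.  -144.   105.4] ori [3.14  0.    1.443] j [ 0.37  0.59 -0.3   2.09  0.34  0.51 -0.31] t 3.5667
[(array([486.7, 254.6], dtype=float32), [242.6, 145.7], 0.191), (array([351.7, 149.2], dtype=float32), [68.5, 38.6], 1.544)]
[(array([500.8, 177.7], dtype=float32), [224.3, 5.1], 0.19)]
```

>>> {"name": "play_rows", "arguments": {"steps": [{"tx": 0,"ty": 0,"tz": -4,"ax": 0,"ay": 0,"az": 0,"gripper": 0},{"tx": 0,"ty": 0,"tz": -6,"ax": 0,"ay": 0,"az": 0,"gripper": 0},{"tx": 0,"ty": 0,"tz": -12,"ax": 0,"ay": 0,"az": 0,"gripper": 0},{"tx": 0,"ty": 0,"tz": -20,"ax": 0,"ay": 0,"az": 0,"gripper": 0},{"tx": 0,"ty": 0,"tz": 0,"ax": 0,"ay": 0,"az": 0,"gripper": 0},{"tx": 0,"ty": 0,"tz": 0,"ax": 0,"ay": 0,"az": 0,"gripper": 0}]}}

```text
time_s: 4.12
position: [533.1, -144.0, 147.4]
orientation: [3.139, 0.0, 1.443]
wrist_force: [0.6, -0.6, -1.7]
opening: 12.8
gripper_force: 58.8
```

```bash
python3 - <<'E'
from h import *
w=bot.read_camera("wrist");s=bot.read_camera("scene");t=bot.read_camera("top")
a=np.zeros((576,768,3),np.uint8)
a=np.hstack([cv2.resize(w["pixels"],(400,300)),cv2.resize(s["pixels"][90:282,200:456],(400,300))]); cv2.imwrite("pics/l1.png",a)
k=cnts(box(blue(w),100,400,100,240))[:2];print([rect(w,q,138) for q in k])
m=box(t["pixels"].max(2)<75,160,195,155,185);print("jar lid",[rect(t,q,94) for q in cnts(m)])
print("tin",onz(t,[[478*.64,263*.64]],58))
go(460,-5,145,1.443)
E
```

```text
[(array([ 535.9, -120.5], dtype=float32), [179.1, 47.8], -0.129)]
jar lid [(array([642.8, 447.7], dtype=float32), [55.6, 48.7], 0.71)]
tin [[636.87680814  36.3950847   58.        ]]
go {'tx': np.float64(128.5), 'ty': np.float64(-89.1), 'tz': np.float64(0.7), 'az': np.float64(0.001)} pos [ 532.1 -143.8  145.7] ori [-3.141  0.     1.444] j [ 0.4   0.53 -0.34  2.06  0.3   0.6  -0.27] t 4.2667
```

View pics/l1.png

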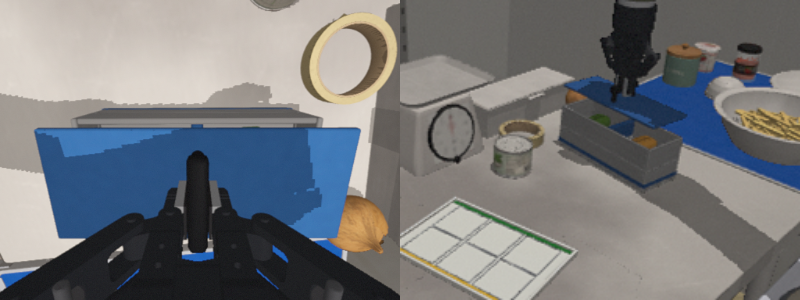

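The lid is off and held. In the scene crop a green cake at (605,120) and a gold one at (645,142) are visible in the upper tier. I'll set the lid down in the gap between carrier and tray.

>>> {"name": "play_rows", "arguments": {"steps": [{"tx": 26,"ty": -18,"tz": 0,"ax": 0,"ay": 0,"az": 0,"gripper": 0},{"tx": 26,"ty": -18,"tz": 0,"ax": 0,"ay": 0,"az": 0,"gripper": 0},{"tx": 26,"ty": -18,"tz": 0,"ax": 0,"ay": 0,"az": 0,"gripper": 0},{"tx": 26,"ty": -18,"tz": 0,"ax": 0,"ay": 0,"az": 0,"gripper": 0},{"tx": 25,"ty": -17,"tz": 0,"ax": 0,"ay": 0,"az": 0,"gripper": 0},{"tx": 0,"ty": 0,"tz": 30,"ax": 0,"ay": 0,"az": 0,"gripper": 0},{"tx": 0,"ty": 0,"tz": 35,"ax": 0,"ay": 0,"az": 0,"gripper": 0},{"tx": 0,"ty": 0,"tz": 30,"ax": 0,"ay": 0,"az": 0,"gripper": 0},{"tx": 0,"ty": 0,"tz": 15,"ax": 0,"ay": 0,"az": 0,"gripper": 0},{"tx": 0,"ty": 0,"tz": 8,"ax": 0,"ay": 0,"az": 0,"gripper": 0},{"tx": 0,"ty": 0,"tz": 5,"ax": 0,"ay": 0,"az": 0,"gripper": 0},{"tx": 0,"ty": 0,"tz": 0,"ax": 0,"ay": 0,"az": 0,"gripper": 0}]}}

```text
time_s: 5.27
position: [460.3, -4.4, 22.6]
orientation: [-3.14, 0.0, 1.444]
wrist_force: [-0.5, 0.8, -1.0]
opening: 13.1
gripper_force: 58.9
```

>>> {"name": "play_rows", "arguments": {"steps": [{"tx": 0,"ty": 0,"tz": 0,"ax": 0,"ay": 0,"az": 0,"gripper": 0},{"tx": 0,"ty": 0,"tz": 0,"ax": 0,"ay": 0,"az": 0,"gripper": 0}]}}

```text
time_s: 5.43
position: [461.0, -4.6, 24.1]
orientation: [3.14, -0.0, 1.443]
wrist_force: [-0.4, 0.7, -2.1]
opening: 12.6
gripper_force: 58.9
```

>>> {"name": "play_rows", "arguments": {"steps": [{"tx": 0,"ty": 0,"tz": 2,"ax": 0,"ay": 0,"az": 0,"gripper": 0},{"tx": 0,"ty": 0,"tz": 0,"ax": 0,"ay": 0,"az": 0,"gripper": 0},{"tx": 0,"ty": 0,"tz": 0,"ax": 0,"ay": 0,"az": 0,"gripper": 0}]}}

```text
time_s: 5.68
position: [460.9, -4.6, 21.7]
orientation: [3.141, -0.0, 1.443]
wrist_force: [0.7, 0.2, -1.8]
opening: 12.8
gripper_force: 58.9
```

>>> {"name": "play_rows", "arguments": {"steps": [{"tx": 0,"ty": 0,"tz": 1,"ax": 0,"ay": 0,"az": 0,"gripper": 0.6},{"tx": 0,"ty": 0,"tz": 0,"ax": 0,"ay": 0,"az": 0,"gripper": 0.6},{"tx": 0,"ty": 0,"tz": 0,"ax": 0,"ay": 0,"az": 0,"gripper": 0.6},{"tx": 0,"ty": 0,"tz": -40,"ax": 0,"ay": 0,"az": 0,"gripper": 0.6},{"tx": 0,"ty": 0,"tz": -40,"ax": 0,"ay": 0,"az": 0,"gripper": 1},{"tx": 0,"ty": 0,"tz": -40,"ax": 0,"ay": 0,"az": 0,"gripper": 1},{"tx": 0,"ty": 0,"tz": -40,"ax": 0,"ay": 0,"az": 0,"gripper": 1},{"tx": 0,"ty": 0,"tz": -40,"ax": 0,"ay": 0,"az": 0,"gripper": 1},{"tx": -32,"ty": 22,"tz": -25,"ax": 0,"ay": 0,"az": 0,"gripper": 1},{"tx": -32,"ty": 22,"tz": 0,"ax": 0,"ay": 0,"az": 0,"gripper": 1},{"tx": -32,"ty": 22,"tz": 0,"ax": 0,"ay": 0,"az": 0,"gripper": 1},{"tx": -31,"ty": 22,"tz": 0,"ax": 0,"ay": 0,"az": 0,"gripper": 1}]}}

```text
time_s: 6.68
position: [530.6, -140.3, 243.9]
orientation: [3.14, 0.001, 1.444]
wrist_force: [1.6, 1.2, -0.5]
opening: 85.7
gripper_force: 0.0
```

>>> {"name": "play_rows", "arguments": {"steps": [{"tx": 0,"ty": 0,"tz": 0,"ax": 0,"ay": 0,"az": 0,"gripper": 1},{"tx": 0,"ty": 0,"tz": 0,"ax": 0,"ay": 0,"az": 0,"gripper": 1}]}}

```text
time_s: 6.85
position: [530.2, -140.4, 242.3]
orientation: [-3.141, 0.0, 1.44]
wrist_force: [0.4, 1.1, -0.9]
opening: 85.4
gripper_force: 0.0
```

```bash
python3 - <<'E'
from h import *
w=bot.read_camera("wrist");t=bot.read_camera("top")
cv2.imwrite("pics/u1.png",np.hstack([cv2.resize(w["pixels"],(400,300)),cv2.resize(t["pixels"][130:258,255:425],(400,300))]))
print("wall tops",[rect(w,q,82) for q in cnts(box(blue(w),140,380,60,240),60)[:3]])
print("lidtop",[rect(t,q,12) for q in cnts(box(blue(t),270,345,130,290),60)[:3]])
k=cnts(box(blue(t),345,400,150,250),10);print([ (rect(t,q,82)) for q in k[:3]])
go(532,-144,82-15,1.443)
E
```

```text
wall tops [(array([498.7, -37. ], dtype=float32), [140.3, 41.4], -0.132), (array([ 533.8, -145.6], dtype=float32), [78.6, 10.4], 1.447)]
lidtop [(array([457.6,  -6.5], dtype=float32), [227.1, 87.7], -0.126)]
[]
go {'tx': np.float64(-6.1), 'ty': np.float64(3.4), 'tz': np.float64(175.5), 'az': np.float64(0.001)} pos [ 529.4 -137.5  242.5] ori [-3.14  -0.     1.444] j [ 0.45  0.4  -0.41  1.98  0.22  0.81 -0.21] t 6.95
```

View pics/u1.png

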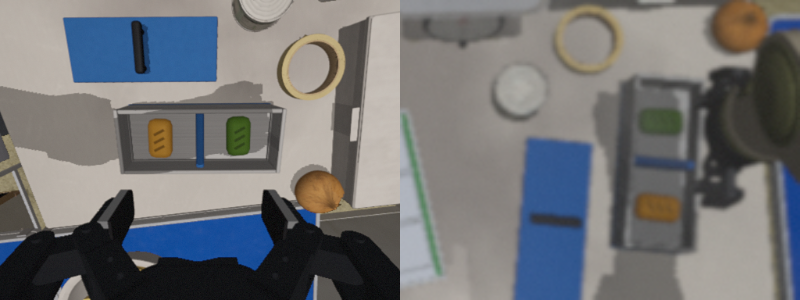

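Wrist crop: gold cake at (160,137), blue grip wall at (200,140) and green cake at (238,135) in the upper tier, with the lid lying clear. I'll grip the wall with the fingers half open.

>>> {"name": "play_rows", "arguments": {"steps": [{"tx": -5.5,"ty": 4.2,"tz": 30,"ax": 0,"ay": 0,"az": 0,"gripper": 0.4},{"tx": 0,"ty": 0,"tz": 35,"ax": 0,"ay": 0,"az": 0,"gripper": 0.4},{"tx": 0,"ty": 0,"tz": 30,"ax": 0,"ay": 0,"az": 0,"gripper": 0.4},{"tx": 0,"ty": 0,"tz": 17,"ax": 0,"ay": 0,"az": 0,"gripper": 0.4},{"tx": 0,"ty": 0,"tz": 0,"ax": 0,"ay": 0,"az": 0,"gripper": 0.4},{"tx": 0,"ty": 0,"tz": 0,"ax": 0,"ay": 0,"az": 0,"gripper": 0.4},{"tx": 0,"ty": 0,"tz": 0,"ax": 0,"ay": 0,"az": 0,"gripper": 0.4}]}}

```text
time_s: 7.53
position: [534.1, -143.4, 132.0]
orientation: [3.14, -0.0, 1.445]
wrist_force: [0.2, 0.8, 0.6]
opening: 34.5
gripper_force: 0.0
```

```bash
python3 - <<'E'
from h import *
for i in range(3):
    w=bot.read_camera("wrist");go(533.5,-145.5,66,1.443)
print([rect(w,q,82) for q in cnts(box(blue(w),140,380,60,300),60)[:3]],bot.state()["opening"])
cv2.imwrite("pics/u2.png",w["pixels"])
E
```

```text
go {'tx': np.float64(-1.9), 'ty': np.float64(-0.6), 'tz': np.float64(66.3), 'az': np.float64(0.002)} pos [ 534.3 -143.7  132.3] ori [3.14  0.    1.445] j [ 0.4   0.55 -0.34  2.07  0.33  0.57 -0.3 ] t 7.5833
go {'tx': np.float64(-1.7), 'ty': np.float64(-0.7), 'tz': np.float64(66.4), 'az': np.float64(0.001)} pos [ 534.4 -143.9  132.4] ori [3.139 0.    1.444] j [ 0.4   0.55 -0.34  2.07  0.33  0.57 -0.3 ] t 7.6333
go {'tx': np.float64(-1.5), 'ty': np.float64(-0.6), 'tz': np.float64(66.3), 'az': np.float64(0.001)} pos [ 534.3 -144.1  132.3] ori [3.139 0.    1.444] j [ 0.4   0.55 -0.34  2.07  0.33  0.57 -0.3 ] t 7.6833
[(array([520.3, -49.9], dtype=float32), [92.5, 23.9], -0.127), (array([ 534.4, -145.8], dtype=float32), [77.8, 10.9], 1.445)] 34.14205410488201
```

View pics/u2.png

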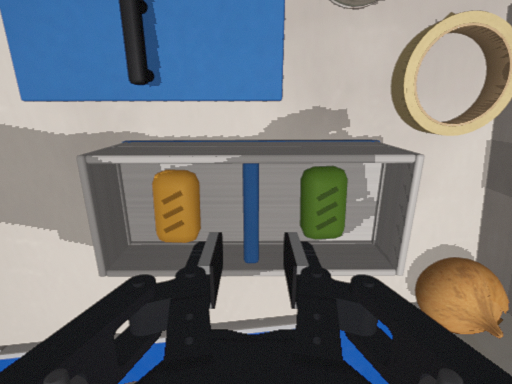

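The fingers stand symmetrically over the wall at (251,212). Both wrist heights give the same wall position, which confirms z = 82. Going down.

>>> {"name": "play_rows", "arguments": {"force": 90, "steps": [{"tx": -1.5,"ty": 0,"tz": 25,"ax": 0,"ay": 0,"az": 0,"gripper": 0.4},{"tx": 0,"ty": 0,"tz": 25,"ax": 0,"ay": 0,"az": 0,"gripper": 0.4},{"tx": 0,"ty": 0,"tz": 16,"ax": 0,"ay": 0,"az": 0,"gripper": 0.4},{"tx": 0,"ty": 0,"tz": 0,"ax": 0,"ay": 0,"az": 0,"gripper": 0.4},{"tx": 0,"ty": 0,"tz": 0,"ax": 0,"ay": 0,"az": 0,"gripper": 0},{"tx": 0,"ty": 0,"tz": 0,"ax": 0,"ay": 0,"az": 0,"gripper": 0},{"tx": 0,"ty": 0,"tz": 0,"ax": 0,"ay": 0,"az": 0,"gripper": 0},{"tx": 0,"ty": 0,"tz": 0,"ax": 0,"ay": 0,"az": 0,"gripper": 0}]}}

```text
time_s: 8.35
position: [533.9, -145.9, 66.2]
orientation: [3.14, 0.0, 1.444]
wrist_force: [-0.8, 0.6, 6.0]
opening: 10.1
gripper_force: 62.3
```

>>> {"name": "play_rows", "arguments": {"steps": [{"tx": 0,"ty": 0,"tz": -4,"ax": 0,"ay": 0,"az": 0,"gripper": 0},{"tx": 0,"ty": 0,"tz": -6,"ax": 0,"ay": 0,"az": 0,"gripper": 0},{"tx": 0,"ty": 0,"tz": -10,"ax": 0,"ay": 0,"az": 0,"gripper": 0},{"tx": 0,"ty": 0,"tz": -20,"ax": 0,"ay": 0,"az": 0,"gripper": 0},{"tx": 0,"ty": 0,"tz": -25,"ax": 0,"ay": 0,"az": 0,"gripper": 0},{"tx": 0,"ty": 0,"tz": -25,"ax": 0,"ay": 0,"az": 0,"gripper": 0},{"tx": 0,"ty": 0,"tz": 0,"ax": 0,"ay": 0,"az": 0,"gripper": 0},{"tx": 0,"ty": 0,"tz": 0,"ax": 0,"ay": 0,"az": 0,"gripper": 0}]}}

```text
time_s: 9.02
position: [534.0, -146.1, 156.6]
orientation: [3.138, 0.0, 1.443]
wrist_force: [0.6, 0.6, -4.9]
opening: 9.9
gripper_force: 91.1
```

```bash
python3 - <<'E'
from h import *
w=bot.read_camera("wrist");s=bot.read_camera("scene");t=bot.read_camera("top")
cv2.imwrite("pics/u3.png",np.hstack([cv2.resize(w["pixels"],(400,300)),cv2.resize(s["pixels"][90:282,200:456],(400,300))]))
h=hsv(t)
for n,lo,hi in(("yel",18,35),("grn",40,95)):
    m=box((h[...,0]>lo)&(h[...,0]<hi)&(h[...,1]>60),190,290,160,270);print(n,[rect(t,q,15) for q in cnts(m,10)[:2]])
go(440,455,160,1.45)
E
```

```text
yel [(array([472.2, 331.7], dtype=float32), [229.6, 8.5], 0.189)]
grn [(array([500.8, 177.7], dtype=float32), [224.3, 5.0], 0.19)]
go {'tx': np.float64(584.2), 'ty': np.float64(-167.9), 'tz': np.float64(-5.9), 'az': np.float64(-0.006)} pos [ 532.5 -145.8  154.1] ori [-3.14   0.     1.444] j [ 0.42  0.52 -0.36  2.05  0.31  0.62 -0.28] t 9.1667
```

View pics/u3.png

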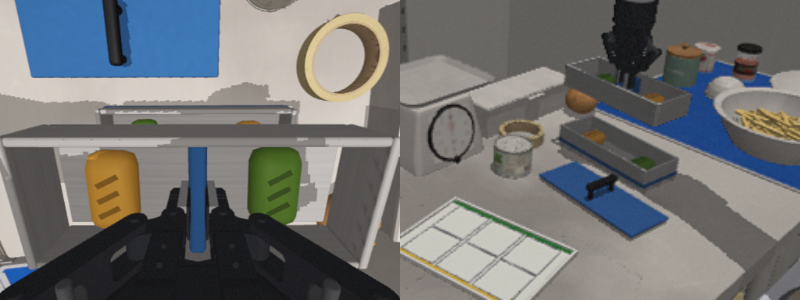

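Tier is held level with gold at left and green at right. In the scene crop the lower tier holds a gold cake at (597,137) and a green one at (643,163). Carrying the tier to the left of the tray.

>>> {"name": "play_rows", "arguments": {"force": 110, "steps": [{"tx": 15,"ty": -4.3,"tz": 0,"ax": 0,"ay": 0,"az": 0,"gripper": 0},{"tx": 25,"ty": -7.2,"tz": 0,"ax": 0,"ay": 0,"az": 0,"gripper": 0},{"tx": 30,"ty": -8.6,"tz": 0,"ax": 0,"ay": 0,"az": 0,"gripper": 0},{"tx": 30,"ty": -8.6,"tz": 0,"ax": 0,"ay": 0,"az": 0,"gripper": 0},{"tx": 30,"ty": -8.6,"tz": 0,"ax": 0,"ay": 0,"az": 0,"gripper": 0},{"tx": 30,"ty": -8.6,"tz": 0,"ax": 0,"ay": 0,"az": 0,"gripper": 0},{"tx": 30,"ty": -8.6,"tz": 0,"ax": 0,"ay": 0,"az": 0,"gripper": 0},{"tx": 30,"ty": -8.6,"tz": 0,"ax": 0,"ay": 0,"az": 0,"gripper": 0},{"tx": 30,"ty": -8.6,"tz": 0,"ax": 0,"ay": 0,"az": 0,"gripper": 0},{"tx": 30,"ty": -8.6,"tz": 0,"ax": 0,"ay": 0,"az": 0,"gripper": 0},{"tx": 30,"ty": -8.6,"tz": 0,"ax": 0,"ay": 0,"az": 0,"gripper": 0},{"tx": 30,"ty": -8.6,"tz": 0,"ax": 0,"ay": 0,"az": 0,"gripper": 0}]}}

```text
time_s: 10.17
position: [478.6, 205.1, 153.6]
orientation: [-3.14, 0.001, 1.444]
wrist_force: [0.5, 0.6, -3.9]
opening: 8.6
gripper_force: 110.8
```

>>> {"name": "play_rows", "arguments": {"steps": [{"tx": 30,"ty": -8.6,"tz": 0,"ax": 0,"ay": 0,"az": 0,"gripper": 0},{"tx": 30,"ty": -8.6,"tz": 0,"ax": 0,"ay": 0,"az": 0,"gripper": 0},{"tx": 30,"ty": -8.6,"tz": 0,"ax": 0,"ay": 0,"az": 0,"gripper": 0},{"tx": 30,"ty": -8.6,"tz": 0,"ax": 0,"ay": 0,"az": 0,"gripper": 0},{"tx": 30,"ty": -8.6,"tz": 0,"ax": 0,"ay": 0,"az": 0,"gripper": 0},{"tx": 30,"ty": -8.6,"tz": 0,"ax": 0,"ay": 0,"az": 0,"gripper": 0},{"tx": 30,"ty": -8.6,"tz": 0,"ax": 0,"ay": 0,"az": 0,"gripper": 0},{"tx": 22,"ty": -6.3,"tz": 0,"ax": 0,"ay": 0,"az": 0,"gripper": 0},{"tx": 12,"ty": -3.5,"tz": 0,"ax": 0,"ay": 0,"az": 0,"gripper": 0},{"tx": 0,"ty": 0,"tz": 0,"ax": 0,"ay": 0,"az": 0,"gripper": 0},{"tx": 0,"ty": 0,"tz": 0,"ax": 0,"ay": 0,"az": 0,"gripper": 0}]}}

```text
time_s: 11.08
position: [440.5, 454.2, 153.5]
orientation: [-3.14, 0.002, 1.445]
wrist_force: [0.8, -1.7, -4.0]
opening: 9.6
gripper_force: 110.8
```

```bash
python3 - <<'E'
from h import *
w=bot.read_camera("wrist");t=bot.read_camera("top")
cv2.imwrite("pics/u4.png",np.hstack([cv2.resize(w["pixels"],(400,300)),cv2.resize(t["pixels"][120:272,140:343],(400,300))]))
go(440,455,26,1.45); print(bot.state()["opening"])
E
```

```text
go {'tx': np.float64(2.1), 'ty': np.float64(-1.8), 'tz': np.float64(128.0), 'az': np.float64(-0.008)} pos [441.5 452.7 154. ] ori [-3.141e+00  3.000e-03  1.442e+00] j [-0.68  0.59 -0.31  1.87  0.26  0.72 -1.27] t 11.1833
8.922673941502618
```

View pics/u4.png

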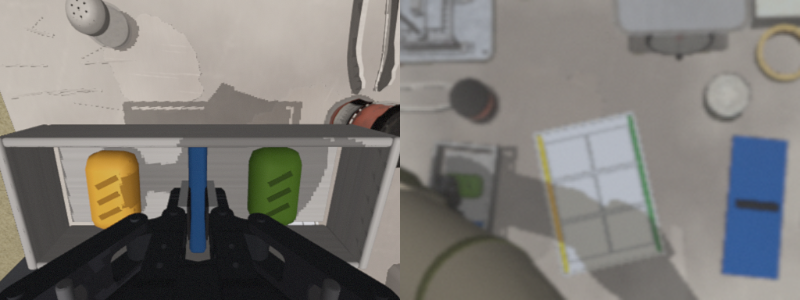

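The space beneath the tier is clear; the jar at (365,120) and the shaker at (98,20) both stand outside its footprint. Lowering.

>>> {"name": "play_rows", "arguments": {"steps": [{"tx": 0,"ty": 0,"tz": 15,"ax": 0,"ay": 0,"az": 0,"gripper": 0},{"tx": 0,"ty": 0,"tz": 25,"ax": 0,"ay": 0,"az": 0,"gripper": 0},{"tx": 0,"ty": 0,"tz": 28,"ax": 0,"ay": 0,"az": 0,"gripper": 0},{"tx": 0,"ty": 0,"tz": 25,"ax": 0,"ay": 0,"az": 0,"gripper": 0},{"tx": 0,"ty": 0,"tz": 17,"ax": 0,"ay": 0,"az": 0,"gripper": 0},{"tx": 0,"ty": 0,"tz": 9,"ax": 0,"ay": 0,"az": 0,"gripper": 0},{"tx": 0,"ty": 0,"tz": 5,"ax": 0,"ay": 0,"az": 0,"gripper": 0},{"tx": 0,"ty": 0,"tz": 2,"ax": 0,"ay": 0,"az": 0,"gripper": 0},{"tx": 0,"ty": 0,"tz": 0,"ax": 0,"ay": 0,"az": 0,"gripper": 0},{"tx": 0,"ty": 0,"tz": 0,"ax": 0,"ay": 0,"az": 0,"gripper": 0}]}}

```text
time_s: 12.02
position: [441.7, 455.1, 29.9]
orientation: [3.141, -0.001, 1.443]
wrist_force: [0.5, 0.4, -4.0]
opening: 8.6
gripper_force: 110.8
```

>>> {"name": "play_rows", "arguments": {"steps": [{"tx": 0,"ty": 0,"tz": 2,"ax": 0,"ay": 0,"az": 0,"gripper": 0},{"tx": 0,"ty": 0,"tz": 1.5,"ax": 0,"ay": 0,"az": 0,"gripper": 0},{"tx": 0,"ty": 0,"tz": 0,"ax": 0,"ay": 0,"az": 0,"gripper": 0},{"tx": 0,"ty": 0,"tz": 0,"ax": 0,"ay": 0,"az": 0,"gripper": 0}]}}

```text
time_s: 12.35
position: [441.6, 455.2, 26.4]
orientation: [3.141, -0.001, 1.444]
wrist_force: [-1.3, -1.5, 6.6]
opening: 8.9
gripper_force: 112.1
```

>>> {"name": "play_rows", "arguments": {"force": 40, "steps": [{"tx": 0,"ty": 0,"tz": 0,"ax": 0,"ay": 0,"az": 0,"gripper": 0.4},{"tx": 0,"ty": 0,"tz": 0,"ax": 0,"ay": 0,"az": 0,"gripper": 0.4},{"tx": 0,"ty": 0,"tz": 0,"ax": 0,"ay": 0,"az": 0,"gripper": 0.4},{"tx": 0,"ty": 0,"tz": -30,"ax": 0,"ay": 0,"az": 0,"gripper": 0.4},{"tx": 0,"ty": 0,"tz": -40,"ax": 0,"ay": 0,"az": 0,"gripper": 0.6},{"tx": 0,"ty": 0,"tz": -40,"ax": 0,"ay": 0,"az": 0,"gripper": 0.6},{"tx": 0,"ty": 0,"tz": -20,"ax": 0,"ay": 0,"az": 0,"gripper": 0.6},{"tx": 0,"ty": 0,"tz": 0,"ax": 0,"ay": 0,"az": 0,"gripper": 0.6},{"tx": 0,"ty": 0,"tz": 0,"ax": 0,"ay": 0,"az": 0,"gripper": 0.6}]}}

```text
time_s: 13.1
position: [441.7, 455.3, 156.7]
orientation: [3.14, -0.002, 1.444]
wrist_force: [0.1, 0.8, -0.3]
opening: 51.3
gripper_force: 0.0
```

```bash
cat >> h.py <<'E'
def cakes(c,z,m0=None,amin=150):
    h=hsv(c); out=[]
    for n,lo,hi in(("gold",8,27),("green",35,80)):
        m=(h[...,0]>lo)&(h[...,0]<hi)&(h[...,1]>130)&(h[...,2]>40)
        m=cv2.morphologyEx(m.astype(np.uint8),cv2.MORPH_CLOSE,np.ones((9,9)))>0
        if m0: m=box(m,*m0)
        for k in cnts(m,amin):
            r=rect(c,k,z); out.append((n,k.mean(0).round(),)+r)
    return out
E
python3 - <<'E'
from h import *
w=bot.read_camera("wrist")
for r in cakes(w,34): print(r)
print([rect(w,q,42) for q in cnts(box(blue(w),140,380,60,300),60)[:3]])
go(442,455,42,1.443)
E
```

```text
('gold', array([192., 184.]), array([384.1, 464.9], dtype=float32), [57.9, 34.1], 1.397)
('gold', array([252., 285.]), array([426.7, 342.4], dtype=float32), [113.9, 4.7], 0.192)
('green', array([307., 181.]), array([496.9, 453.2], dtype=float32), [57.1, 33.4], 1.482)
[(array([443.3, 454.8], dtype=float32), [78.9, 10.9], 1.437)]
go {'tx': np.float64(0.5), 'ty': np.float64(0.7), 'tz': np.float64(113.3), 'az': np.float64(0.001)} pos [441.2 454.6 155.3] ori [ 3.141 -0.     1.444] j [-0.68  0.59 -0.31  1.87  0.26  0.72 -1.27] t 13.15
```

>>> {"name": "play_rows", "arguments": {"force": 40, "steps": [{"tx": 1,"ty": -30,"tz": 0,"ax": 0,"ay": 0,"az": 0.043,"gripper": 0.6},{"tx": 1,"ty": -30,"tz": 20,"ax": 0,"ay": 0,"az": 0,"gripper": 0.6},{"tx": 0,"ty": 0,"tz": 35,"ax": 0,"ay": 0,"az": 0,"gripper": 0.6},{"tx": 0,"ty": 0,"tz": 35,"ax": 0,"ay": 0,"az": 0,"gripper": 0.6},{"tx": 0,"ty": 0,"tz": 20,"ax": 0,"ay": 0,"az": 0,"gripper": 0.6},{"tx": 0,"ty": 0,"tz": 0,"ax": 0,"ay": 0,"az": 0,"gripper": 0.6},{"tx": 0,"ty": 0,"tz": 0,"ax": 0,"ay": 0,"az": 0,"gripper": 0.6}]}}

```text
time_s: 13.73
position: [381.1, 464.6, 43.4]
orientation: [-3.14, 0.004, 1.401]
wrist_force: [-0.6, -1.1, 0.2]
opening: 51.4
gripper_force: 0.0
```

```bash
python3 - <<'E'
from h import *
w=bot.read_camera("wrist");cv2.imwrite("pics/p1.png",w["pixels"])
for r in cakes(w,34): print(r)
go(382.5,464.5,14,1.40)
E
```

```text
('gold', array([252., 233.]), array([382.3, 466.6], dtype=float32), [59.3, 33.0], 1.42)
('green', array([440., 220.]), array([492.1, 455.3], dtype=float32), [59.2, 39.2], 1.483)
go {'tx': np.float64(-0.8), 'ty': np.float64(0.9), 'tz': np.float64(30.8), 'az': np.float64(0.001)} pos [381.8 465.4  44.8] ori [-3.141e+00  2.000e-03  1.401e+00] j [-0.83  0.71 -0.22  2.01  0.33  0.46 -1.47] t 13.7833
```

View pics/p1.png

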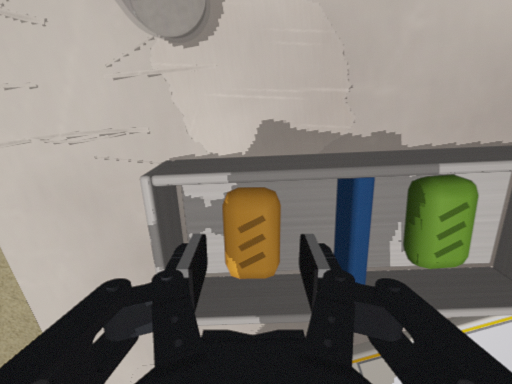

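The cake at (252,233) is centred between the fingers, with clearance to the wall and the tier's end.

>>> {"name": "play_rows", "arguments": {"steps": [{"tx": 0,"ty": 0,"tz": 20,"ax": 0,"ay": 0,"az": 0,"gripper": 0.6},{"tx": 0,"ty": 0,"tz": 10,"ax": 0,"ay": 0,"az": 0,"gripper": 0.6},{"tx": 0,"ty": 0,"tz": 0,"ax": 0,"ay": 0,"az": 0,"gripper": 0.6},{"tx": 0,"ty": 0,"tz": 0,"ax": 0,"ay": 0,"az": 0,"gripper": 0},{"tx": 0,"ty": 0,"tz": 0,"ax": 0,"ay": 0,"az": 0,"gripper": 0},{"tx": 0,"ty": 0,"tz": 0,"ax": 0,"ay": 0,"az": 0,"gripper": 0}]}}

```text
time_s: 14.28
position: [382.5, 466.0, 16.4]
orientation: [3.141, -0.001, 1.401]
wrist_force: [0.0, 0.5, 1.0]
opening: 34.4
gripper_force: 39.8
```

>>> {"name": "play_rows", "arguments": {"steps": [{"tx": 0,"ty": 0,"tz": -20,"ax": 0,"ay": 0,"az": 0,"gripper": 0},{"tx": 0,"ty": 0,"tz": -35,"ax": 0,"ay": 0,"az": 0,"gripper": 0},{"tx": 0,"ty": 0,"tz": -35,"ax": 0,"ay": 0,"az": 0,"gripper": 0},{"tx": 0,"ty": 0,"tz": -30,"ax": 0,"ay": 0,"az": 0,"gripper": 0},{"tx": 0,"ty": 0,"tz": 0,"ax": 0,"ay": 0,"az": 0,"gripper": 0},{"tx": 0,"ty": 0,"tz": 0,"ax": 0,"ay": 0,"az": 0,"gripper": 0}]}}

```text
time_s: 14.78
position: [383.0, 466.4, 137.9]
orientation: [3.139, -0.004, 1.4]
wrist_force: [-0.3, -0.1, -1.7]
opening: 34.0
gripper_force: 40.1
```

```bash
cat >> h.py <<'E'
def tray(c=None,v=True):
    c=c or bot.read_camera("top"); h=hsv(c); ps={}
    for n,lo,hi in(("y",18,35),("g",40,95)):
        m=box((h[...,0]>lo)&(h[...,0]<hi)&(h[...,1]>60),180,300,150,280)
        m[:, :]&=True
        r=[rect(c,q,13) for q in cnts(m,10)]; r=[q for q in r if q[1][0]>150 and q[1][1]<14]
        ps[n]=r[0] if r else None
    return ps
def cells(o,yaw):
    R=np.array([[np.cos(yaw),-np.sin(yaw)],[np.sin(yaw),np.cos(yaw)]])
    return {f"{n}{i}":(o+R@[70*i,y]).round(1) for n,y in(("gold",37.5),("green",-37.5)) for i in(-1,0,1)}
E
python3 - <<'E'
from h import *
t=bot.read_camera("top"); print(tray(t)); cv2.imwrite("pics/tt.png",t["pixels"])
w=bot.read_camera("wrist"); print([r for r in cakes(w,20)][:4])
go(475,292,130,1.757); print(cells(np.array([487.,255]),.188))
E
```

```text
{'y': (array([472. , 331.5], dtype=float32), [230.7, 9.2], 0.191), 'g': (array([501. , 177.7], dtype=float32), [224.7, 5.1], 0.19)}
[('gold', array([255., 260.]), array([370.9, 385.9], dtype=float32), [129.5, 74.1], 1.487), ('gold', array([414., 263.]), array([536.9, 355.9], dtype=float32), [91.5, 4.8], 0.209), ('green', array([374., 184.]), array([499.6, 449. ], dtype=float32), [60.3, 37.5], 1.484)]
go {'tx': np.float64(-154.9), 'ty': np.float64(120.9), 'tz': np.float64(5.2), 'az': np.float64(-0.356)} pos [382.1 465.1 135.2] ori [3.142 0.    1.401] j [-0.78  0.59 -0.29  1.96  0.27  0.63 -1.42] t 14.8833
{'gold-1': array([411.2, 278.8]), 'gold0': array([480. , 291.8]), 'gold1': array([548.8, 304.9]), 'green-1': array([425.2, 205.1]), 'green0': array([494. , 218.2]), 'green1': array([562.8, 231.2])}
```

>>> {"name": "play_rows", "arguments": {"steps": [{"tx": -18.6,"ty": 27.3,"tz": 0,"ax": 0,"ay": 0,"az": 0,"gripper": 0},{"tx": -18.6,"ty": 27.3,"tz": 0,"ax": 0,"ay": 0,"az": 0,"gripper": 0},{"tx": -18.6,"ty": 27.3,"tz": 0,"ax": 0,"ay": 0,"az": 0,"gripper": 0},{"tx": -18.6,"ty": 27.3,"tz": 0,"ax": 0,"ay": 0,"az": 0,"gripper": 0},{"tx": -18.6,"ty": 27.3,"tz": 0,"ax": 0,"ay": 0,"az": 0,"gripper": 0},{"tx": -18.6,"ty": 27.3,"tz": 0,"ax": 0,"ay": 0,"az": 0,"gripper": 0},{"tx": -18.6,"ty": 27.3,"tz": 0,"ax": 0,"ay": 0,"az": 0,"gripper": 0},{"tx": 0,"ty": 0,"tz": 15,"ax": 0,"ay": 0,"az": -0.119,"gripper": 0},{"tx": 0,"ty": 0,"tz": 20,"ax": 0,"ay": 0,"az": -0.119,"gripper": 0},{"tx": 0,"ty": 0,"tz": 20,"ax": 0,"ay": 0,"az": -0.119,"gripper": 0},{"tx": 0,"ty": 0,"tz": 0,"ax": 0,"ay": 0,"az": 0,"gripper": 0},{"tx": 0,"ty": 0,"tz": 0,"ax": 0,"ay": 0,"az": 0,"gripper": 0}]}}

```text
time_s: 15.88
position: [547.2, 304.2, 78.3]
orientation: [-3.137, 0.001, 1.754]
wrist_force: [0.0, 0.7, -0.3]
opening: 34.4
gripper_force: 40.1
```

```bash
python3 - <<'E'
from h import *
w=bot.read_camera("wrist");cv2.imwrite("pics/p2.png",w["pixels"])
c=cells(np.array([486.5,254.6]),.187); print(proj(w,[list(c["gold1"])+[5]]),proj(w,[[*bot.state()["position"]]]))
go(*c["gold1"],13.5,1.757)
E
```

```text
[[252.61221258 202.33231281]] [[251.21847012 245.49528595]]
go {'tx': np.float64(-0.5), 'ty': np.float64(0.4), 'tz': np.float64(66.1), 'az': np.float64(-0.003)} pos [547.8 304.9  79.6] ori [-3.139  0.     1.754] j [-0.35  0.7  -0.37  1.93  0.43  0.6  -0.82] t 15.9333
```

View pics/p2.png

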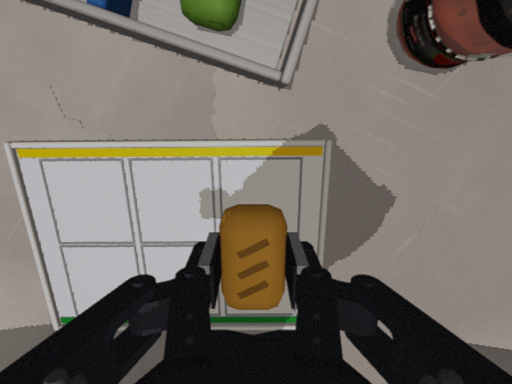

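The cake is held. The target cell spans about (220–302, 157–242), with its middle near (261,200). Checking that against the top-camera estimate.

```bash
python3 - <<'E'
from h import *
w=bot.read_camera("wrist")
print(onz(w,[[261,200],[219,200],[302,200],[261,157],[261,242]],5)[:,:2].round(1))
print(onz(w,[[10,144],[330,142]],10)[:,:2].round(1))
b=np.array(bot.state()["position"]);print(b)
E
```

```text
[[555.6 308.1]
 [521.7 301.8]
 [588.6 314.2]
 [548.8 342.9]
 [562.8 270.6]]
[[360.4 319. ]
 [597.3 364.3]]
[548.35286195 305.26942681  80.43636087]
```

The wrist camera, which agreed with the actual grips within 1.5 mm, puts the cell at about (554,307). The top camera reads about 4 mm low in x, so I'll go with the wrist view.

>>> {"name": "play_rows", "arguments": {"steps": [{"tx": 1,"ty": 5.8,"tz": 15,"ax": 0,"ay": 0,"az": -0.003,"gripper": 0},{"tx": 0,"ty": 0,"tz": 25,"ax": 0,"ay": 0,"az": 0,"gripper": 0},{"tx": 0,"ty": 0,"tz": 15,"ax": 0,"ay": 0,"az": 0,"gripper": 0},{"tx": 0,"ty": 0,"tz": 7,"ax": 0,"ay": 0,"az": 0,"gripper": 0},{"tx": 0,"ty": 0,"tz": 3,"ax": 0,"ay": 0,"az": 0,"gripper": 0},{"tx": 0,"ty": 0,"tz": 0,"ax": 0,"ay": 0,"az": 0,"gripper": 0},{"tx": 0,"ty": 0,"tz": 0,"ax": 0,"ay": 0,"az": 0,"gripper": 0}]}}

```text
time_s: 16.57
position: [554.3, 307.5, 16.0]
orientation: [3.141, -0.0, 1.761]
wrist_force: [1.0, -0.4, -0.4]
opening: 34.3
gripper_force: 40.1
```

>>> {"name": "play_rows", "arguments": {"steps": [{"tx": 0,"ty": 0,"tz": 2,"ax": 0,"ay": 0,"az": 0,"gripper": 0},{"tx": 0,"ty": 0,"tz": 0,"ax": 0,"ay": 0,"az": 0,"gripper": 0},{"tx": 0,"ty": 0,"tz": 0,"ax": 0,"ay": 0,"az": 0,"gripper": 0.58},{"tx": 0,"ty": 0,"tz": 0,"ax": 0,"ay": 0,"az": 0,"gripper": 0.58},{"tx": 0,"ty": 0,"tz": 0,"ax": 0,"ay": 0,"az": 0,"gripper": 0.58},{"tx": 0,"ty": 0,"tz": -35,"ax": 0,"ay": 0,"az": 0,"gripper": 0.58},{"tx": 0,"ty": 0,"tz": -40,"ax": 0,"ay": 0,"az": 0,"gripper": 0.58},{"tx": 31,"ty": -6.2,"tz": -40,"ax": 0,"ay": 0,"az": 0,"gripper": 0.58},{"tx": 31,"ty": -6.2,"tz": 0,"ax": 0,"ay": 0,"az": 0,"gripper": 0.58},{"tx": 31,"ty": -6.2,"tz": 0,"ax": 0,"ay": 0,"az": 0,"gripper": 0.58},{"tx": 31,"ty": -6.2,"tz": 0,"ax": 0,"ay": 0,"az": 0,"gripper": 0.58},{"tx": 30.5,"ty": -6,"tz": 0,"ax": 0,"ay": 0,"az": 0,"gripper": 0.58}]}}

```text
time_s: 17.57
position: [496.2, 448.8, 121.7]
orientation: [3.141, -0.0, 1.76]
wrist_force: [0.9, 0.0, -0.7]
opening: 49.6
gripper_force: 0.0
```

>>> {"name": "play_rows", "arguments": {"steps": [{"tx": 0,"ty": 0,"tz": 20,"ax": 0,"ay": 0,"az": 0.12,"gripper": 0.58},{"tx": 0,"ty": 0,"tz": 20,"ax": 0,"ay": 0,"az": 0.12,"gripper": 0.58},{"tx": 0,"ty": 0,"tz": 15,"ax": 0,"ay": 0,"az": 0.038,"gripper": 0.58},{"tx": 0,"ty": 0,"tz": 0,"ax": 0,"ay": 0,"az": 0,"gripper": 0.58},{"tx": 0,"ty": 0,"tz": 0,"ax": 0,"ay": 0,"az": 0,"gripper": 0.58}]}}

```text
time_s: 17.98
position: [496.3, 447.4, 65.6]
orientation: [-3.141, 0.001, 1.485]
wrist_force: [-0.1, 0.5, 1.5]
opening: 49.7
gripper_force: 0.0
```

```bash
python3 - <<'E'
from h import *
w=bot.read_camera("wrist")
for r in cakes(w,34): print(r)
print([rect(w,q,42) for q in cnts(box(blue(w),50,380,60,300),60)[:3]])
go(495,453,14,1.48)
t=bot.read_camera("top");print(tray(t)); print([r for r in cakes(t,31,amin=40,m0=(150,400,150,280))])
E
```

```text
('gold', array([273., 323.]), array([505.7, 363.4], dtype=float32), [59.2, 4.5], 0.191)
('green', array([254., 212.]), array([499.4, 454.2], dtype=float32), [57.2, 32.8], 1.49)
[(array([447.5, 457. ], dtype=float32), [73.2, 17.4], 1.437)]
go {'tx': np.float64(5.1), 'ty': np.float64(-2.2), 'tz': np.float64(52.5), 'az': np.float64(0.005)} pos [496.8 447.8  66.5] ori [-3.142 -0.     1.485] j [-0.63  0.74 -0.29  1.84  0.34  0.61 -1.22] t 18.0333
{'y': None, 'g': None}
[('gold', array([221., 200.]), array([543.1, 308.5], dtype=float32), [69.5, 43.5], -1.402), ('gold', array([364., 181.]), array([ 594.4, -154.2], dtype=float32), [49.8, 26.7], 1.542), ('green', array([360., 221.]), array([ 461.8, -134.6], dtype=float32), [45.6, 22.7], 1.543)]
```

>>> {"name": "play_rows", "arguments": {"steps": [{"tx": 5.8,"ty": 0.4,"tz": 10,"ax": 0,"ay": 0,"az": 0,"gripper": 0.58},{"tx": 0,"ty": 0,"tz": 20,"ax": 0,"ay": 0,"az": 0,"gripper": 0.58},{"tx": 0,"ty": 0,"tz": 21,"ax": 0,"ay": 0,"az": 0,"gripper": 0.58},{"tx": 0,"ty": 0,"tz": 0,"ax": 0,"ay": 0,"az": 0,"gripper": 0.58},{"tx": 0,"ty": 0,"tz": 0,"ax": 0,"ay": 0,"az": 0,"gripper": 0},{"tx": 0,"ty": 0,"tz": 0,"ax": 0,"ay": 0,"az": 0,"gripper": 0},{"tx": 0,"ty": 0,"tz": 0,"ax": 0,"ay": 0,"az": 0,"gripper": 0},{"tx": 0,"ty": 0,"tz": 0,"ax": 0,"ay": 0,"az": 0,"gripper": 0}]}}

```text
time_s: 18.75
position: [498.2, 453.8, 16.2]
orientation: [3.141, -0.001, 1.483]
wrist_force: [0.2, -0.4, -1.5]
opening: 34.6
gripper_force: 39.8
```

>>> {"name": "play_rows", "arguments": {"steps": [{"tx": 0,"ty": 0,"tz": -20,"ax": 0,"ay": 0,"az": 0,"gripper": 0},{"tx": 0,"ty": 0,"tz": -35,"ax": 0,"ay": 0,"az": 0,"gripper": 0},{"tx": 0,"ty": 0,"tz": -35,"ax": 0,"ay": 0,"az": 0,"gripper": 0},{"tx": 0,"ty": 0,"tz": -35,"ax": 0,"ay": 0,"az": 0,"gripper": 0},{"tx": 0,"ty": 0,"tz": 0,"ax": 0,"ay": 0,"az": 0,"gripper": 0},{"tx": 0,"ty": 0,"tz": 0,"ax": 0,"ay": 0,"az": 0,"gripper": 0}]}}

```text
time_s: 19.25
position: [498.8, 454.3, 143.3]
orientation: [3.138, -0.004, 1.482]
wrist_force: [0.2, -0.1, 0.2]
opening: 34.6
gripper_force: 40.0
```

```bash
python3 - <<'E'
from h import *
t=bot.read_camera("top"); print(tray(t)); cv2.imwrite("pics/t3.png",np.hstack([cv2.resize(t["pixels"][120:270,150:350],(400,300)),cv2.resize(bot.read_camera("scene")["pixels"],(400,300))]))
go(566,234,90,1.757)
E
```

```text
{'y': None, 'g': None}
go {'tx': np.float64(-212.0), 'ty': np.float64(87.4), 'tz': np.float64(50.0), 'az': np.float64(-0.274)} pos [497.5 452.9 140. ] ori [3.141 0.    1.483] j [-0.61  0.66 -0.33  1.79  0.3   0.75 -1.19] t 19.35
```

View pics/t3.png

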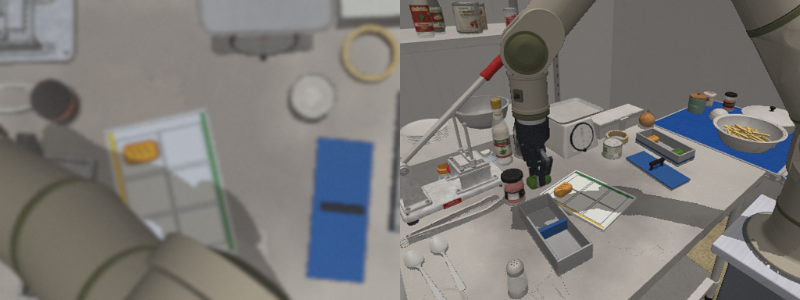

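The tray stands where it was, with the gold cake square in the far yellow-side cell and the green cake held. Moving to the far green cell.

>>> {"name": "play_rows", "arguments": {"steps": [{"tx": -26.9,"ty": 11.1,"tz": 0,"ax": 0,"ay": 0,"az": 0,"gripper": 0},{"tx": -26.9,"ty": 11.1,"tz": 0,"ax": 0,"ay": 0,"az": 0,"gripper": 0},{"tx": -26.9,"ty": 11.1,"tz": 0,"ax": 0,"ay": 0,"az": 0,"gripper": 0},{"tx": -26.9,"ty": 11.1,"tz": 0,"ax": 0,"ay": 0,"az": 0,"gripper": 0},{"tx": -26.9,"ty": 11.1,"tz": 0,"ax": 0,"ay": 0,"az": 0,"gripper": 0},{"tx": -26.9,"ty": 11.1,"tz": 0,"ax": 0,"ay": 0,"az": 0,"gripper": 0},{"tx": -26.9,"ty": 11.1,"tz": 0,"ax": 0,"ay": 0,"az": 0,"gripper": 0},{"tx": -26.9,"ty": 11,"tz": 0,"ax": 0,"ay": 0,"az": 0,"gripper": 0},{"tx": 0,"ty": 0,"tz": 15,"ax": 0,"ay": 0,"az": -0.1,"gripper": 0},{"tx": 0,"ty": 0,"tz": 20,"ax": 0,"ay": 0,"az": -0.1,"gripper": 0},{"tx": 0,"ty": 0,"tz": 20,"ax": 0,"ay": 0,"az": -0.074,"gripper": 0},{"tx": 0,"ty": 0,"tz": 0,"ax": 0,"ay": 0,"az": 0,"gripper": 0}]}}

```text
time_s: 20.35
position: [564.7, 229.4, 80.4]
orientation: [-3.134, 0.001, 1.76]
wrist_force: [-0.5, -1.1, -0.6]
opening: 34.1
gripper_force: 40.1
```

```bash
cat >> h.py <<'E'
def wtray(w,z=9):
    h=hsv(w)
    for n,lo,hi,sg in(("y",20,34,-1),("g",50,90,1)):
        m=(h[...,0]>lo)&(h[...,0]<hi)&(h[...,1]>110)
        for k in cnts(m,60):
            o,l,a=rect(w,k,z)
            if l[0]>120 and l[1]<16:
                c=k; print(n,o,l,a,"px",c[:,0].min(),c[:,0].max(),"tray",(o+sg*78.3*np.array([-np.sin(a),np.cos(a)])).round(1))
E
python3 - <<'E'
from h import *
for i in range(2): w=bot.read_camera("wrist")
wtray(w); print(cakes(w,31)); cv2.imwrite("pics/p3.png",w["pixels"])
c=cells(np.array([491.5,255.5]),.187); print(c); go(*c["green1"],13.5,1.757)
E
```

```text
y [490.6 358.3] [232.0, 5.8] 0.182 px 3 350 tray [504.8 281.3]
g [474.6 198.2] [139.5, 5.4] 0.187 px 54 221 tray [460.  275.1]
[('gold', array([283.,  69.]), array([568.3, 328.5], dtype=float32), [55.9, 32.9], -1.386), ('gold', array([81.,  6.]), array([440.8, 342.5], dtype=float32), [98.0, 5.2], 0.182), ('green', array([206., 234.]), array([529.7, 182.3], dtype=float32), [207.2, 92.0], 0.189)]
{'gold-1': array([415.7, 279.3]), 'gold0': array([484.5, 292.3]), 'gold1': array([553.3, 305.4]), 'green-1': array([429.7, 205.6]), 'green0': array([498.5, 218.7]), 'green1': array([567.3, 231.7])}
go {'tx': np.float64(0.6), 'ty': np.float64(1.4), 'tz': np.float64(70.2), 'az': np.float64(-0.003)} pos [566.1 230.8  83.7] ori [-3.138  0.     1.754] j [-0.23  0.68 -0.38  1.96  0.44  0.59 -0.72] t 20.45
```

The tray has been knocked. The yellow stripe now lies at (490.6,358.3) and the gold cake moved with it, which puts the tray centre near (503,282). Moving the green cake to the shifted cell and looking.

>>> {"name": "play_rows", "arguments": {"steps": [{"tx": 12.5,"ty": 9,"tz": 0,"ax": 0,"ay": 0,"az": 0,"gripper": 0},{"tx": 12.5,"ty": 9,"tz": 0,"ax": 0,"ay": 0,"az": 0,"gripper": 0},{"tx": 0,"ty": 0,"tz": 0,"ax": 0,"ay": 0,"az": 0,"gripper": 0},{"tx": 0,"ty": 0,"tz": 0,"ax": 0,"ay": 0,"az": 0,"gripper": 0},{"tx": 0,"ty": 0,"tz": 0,"ax": 0,"ay": 0,"az": 0,"gripper": 0}]}}

```text
time_s: 20.87
position: [579.9, 258.8, 85.5]
orientation: [3.142, 0.001, 1.756]
wrist_force: [-0.4, 0.7, 0.2]
opening: 34.2
gripper_force: 40.1
```

```bash
python3 - <<'E'
from h import *
w=bot.read_camera("wrist")
wtray(w); print(cakes(w,31)); 
p=w["pixels"].copy()
c=cells(np.array([503.3,282.5]),.186)
for k,v in c.items():
    R=np.array([[np.cos(.186),-np.sin(.186)],[np.sin(.186),np.cos(.186)]])
    q=np.array([[-31,-35],[31,-35],[31,35],[-31,35]])@R.T+v
    cv2.polylines(p,[proj(w,np.c_[q,[5]*4]).astype(np.int32)],True,(0,0,255),1)
cv2.imwrite("pics/p4.png",p)
print(c); go(*c["green1"],14,1.757)
E
```

```text
y [494.2 360.4] [223.9, 7.1] 0.189 px 0 316 tray [508.9 283.5]
g [474.3 198. ] [138.2, 5.8] 0.185 px 39 198 tray [459.9 275. ]
[('gold', array([253., 109.]), array([568.6, 330. ], dtype=float32), [55.7, 33.3], -1.386), ('gold', array([108.,  46.]), array([461.9, 350. ], dtype=float32), [120.6, 6.3], 0.184), ('green', array([253., 256.]), array([589. , 217.6], dtype=float32), [93.6, 51.8], -1.384), ('green', array([118., 245.]), array([483.6, 211.6], dtype=float32), [124.3, 5.2], 0.185)]
{'gold-1': array([427.6, 306.4]), 'gold0': array([496.4, 319.4]), 'gold1': array([565.2, 332.3]), 'green-1': array([441.4, 232.7]), 'green0': array([510.2, 245.6]), 'green1': array([579. , 258.6])}
go {'tx': np.float64(0.4), 'ty': np.float64(-0.9), 'tz': np.float64(71.4), 'az': np.float64(-0.001)} pos [579.9 258.4  85.4] ori [-3.142e+00  1.000e-03  1.756e+00] j [-0.26  0.7  -0.39  1.91  0.43  0.62 -0.73] t 20.9167
```

View pics/p4.png

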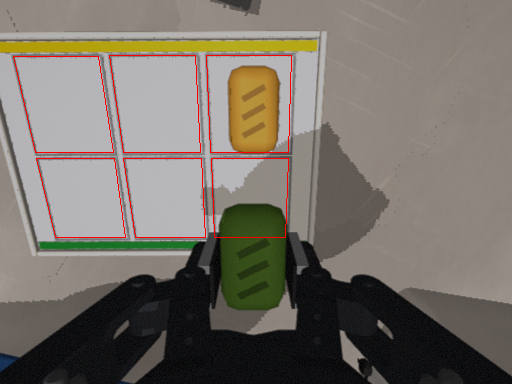

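The projected cells coincide with the drawn ones; gold sits inside its cell at (254,109) and the green target cell is at (250,197). Placing.

>>> {"name": "play_rows", "arguments": {"steps": [{"tx": 0,"ty": 0,"tz": 20,"ax": 0,"ay": 0,"az": 0,"gripper": 0},{"tx": 0,"ty": 0,"tz": 25,"ax": 0,"ay": 0,"az": 0,"gripper": 0},{"tx": 0,"ty": 0,"tz": 15,"ax": 0,"ay": 0,"az": 0,"gripper": 0},{"tx": 0,"ty": 0,"tz": 7,"ax": 0,"ay": 0,"az": 0,"gripper": 0},{"tx": 0,"ty": 0,"tz": 3.5,"ax": 0,"ay": 0,"az": 0,"gripper": 0},{"tx": 0,"ty": 0,"tz": 0,"ax": 0,"ay": 0,"az": 0,"gripper": 0},{"tx": 0,"ty": 0,"tz": 0,"ax": 0,"ay": 0,"az": 0,"gripper": 0}]}}

```text
time_s: 21.5
position: [580.5, 259.2, 15.2]
orientation: [3.141, -0.0, 1.757]
wrist_force: [0.4, -0.1, -0.8]
opening: 34.5
gripper_force: 40.1
```

>>> {"name": "play_rows", "arguments": {"steps": [{"tx": 0,"ty": 0,"tz": 1.5,"ax": 0,"ay": 0,"az": 0,"gripper": 0},{"tx": 0,"ty": 0,"tz": 0,"ax": 0,"ay": 0,"az": 0,"gripper": 0},{"tx": 0,"ty": 0,"tz": 0,"ax": 0,"ay": 0,"az": 0,"gripper": 0.58},{"tx": 0,"ty": 0,"tz": 0,"ax": 0,"ay": 0,"az": 0,"gripper": 0.58},{"tx": 0,"ty": 0,"tz": 0,"ax": 0,"ay": 0,"az": 0,"gripper": 0.58},{"tx": 0,"ty": 0,"tz": -35,"ax": 0,"ay": 0,"az": 0,"gripper": 0.58},{"tx": 0,"ty": 0,"tz": -40,"ax": 0,"ay": 0,"az": 0,"gripper": 0.58},{"tx": 0,"ty": 0,"tz": -40,"ax": 0,"ay": 0,"az": 0,"gripper": 0.58},{"tx": -34,"ty": -4.7,"tz": 0,"ax": 0,"ay": 0,"az": 0,"gripper": 0.58},{"tx": -34,"ty": -4.7,"tz": 0,"ax": 0,"ay": 0,"az": 0,"gripper": 0.58},{"tx": -34,"ty": -4.7,"tz": 0,"ax": 0,"ay": 0,"az": 0,"gripper": 0.58},{"tx": -34,"ty": -4.7,"tz": 0,"ax": 0,"ay": 0,"az": 0,"gripper": 0.58}]}}

```text
time_s: 22.5
position: [586.8, 120.6, 128.6]
orientation: [3.141, 0.0, 1.757]
wrist_force: [0.9, -0.5, -0.2]
opening: 49.7
gripper_force: 0.0
```

>>> {"name": "play_rows", "arguments": {"steps": [{"tx": -34,"ty": -4.7,"tz": 0,"ax": 0,"ay": 0,"az": 0,"gripper": 0.58},{"tx": -34,"ty": -4.7,"tz": 0,"ax": 0,"ay": 0,"az": 0,"gripper": 0.58},{"tx": -34,"ty": -4.7,"tz": 0,"ax": 0,"ay": 0,"az": 0,"gripper": 0.58},{"tx": -34,"ty": -4.7,"tz": 0,"ax": 0,"ay": 0,"az": 0,"gripper": 0.58},{"tx": -34,"ty": -4.7,"tz": 0,"ax": 0,"ay": 0,"az": 0,"gripper": 0.58},{"tx": -34,"ty": -4.7,"tz": 0,"ax": 0,"ay": 0,"az": 0,"gripper": 0.58},{"tx": -34,"ty": -4.7,"tz": 0,"ax": 0,"ay": 0,"az": 0,"gripper": 0.58},{"tx": -34,"ty": -4.7,"tz": 0,"ax": 0,"ay": 0,"az": 0,"gripper": 0.58},{"tx": 0,"ty": 0,"tz": 0,"ax": 0,"ay": 0,"az": 0.11,"gripper": 0.58},{"tx": 0,"ty": 0,"tz": 0,"ax": 0,"ay": 0,"az": 0.11,"gripper": 0.58},{"tx": 0,"ty": 0,"tz": 0,"ax": 0,"ay": 0,"az": 0.093,"gripper": 0.58},{"tx": 0,"ty": 0,"tz": 0,"ax": 0,"ay": 0,"az": 0,"gripper": 0.58}]}}

```text
time_s: 23.5
position: [600.2, -152.5, 128.2]
orientation: [3.141, 0.0, 1.439]
wrist_force: [-0.1, -0.3, 0.1]
opening: 49.8
gripper_force: 0.0
```

```bash
python3 - <<'E'
from h import *
w=bot.read_camera("wrist");w=bot.read_camera("wrist");cv2.imwrite("pics/q1.png",w["pixels"])
print(cakes(w,31)); go(600,-154,11,1.444)
E
```

```text
[('gold', array([254., 193.]), array([ 602.5, -152.4], dtype=float32), [58.1, 33.5], 1.479), ('gold', array([403., 282.]), array([ 744.5, -263.8], dtype=float32), [95.3, 38.5], -0.517), ('green', array([110., 190.]), array([ 475.1, -133.9], dtype=float32), [57.1, 37.4], 1.489)]
go {'tx': np.float64(-1.9), 'ty': np.float64(0.0), 'tz': np.float64(117.1), 'az': np.float64(0.003)} pos [ 600.2 -152.1  128.1] ori [3.142 0.    1.447] j [ 0.41  0.62 -0.38  1.92  0.36  0.66 -0.31] t 23.6
```

>>> {"name": "play_rows", "arguments": {"steps": [{"tx": -0.2,"ty": 0.8,"tz": 25,"ax": 0,"ay": 0,"az": -0.032,"gripper": 0.53},{"tx": 0,"ty": 0,"tz": 35,"ax": 0,"ay": 0,"az": 0,"gripper": 0.53},{"tx": 0,"ty": 0,"tz": 25,"ax": 0,"ay": 0,"az": 0,"gripper": 0.53},{"tx": 0,"ty": 0,"tz": 0,"ax": 0,"ay": 0,"az": 0,"gripper": 0.53},{"tx": 0,"ty": 0,"tz": 0,"ax": 0,"ay": 0,"az": 0,"gripper": 0.53}]}}

```text
time_s: 24.02
position: [600.3, -152.0, 42.2]
orientation: [-3.139, -0.0, 1.479]
wrist_force: [0.3, 0.8, 0.5]
opening: 45.5
gripper_force: 0.0
```

```bash
python3 - <<'E'
from h import *
w=bot.read_camera("wrist");cv2.imwrite("pics/q2.png",w["pixels"])
print(cakes(w,31)); go(601,-152.4,13,1.479)
E
```

```text
[('gold', array([254., 233.]), array([ 602.8, -151.4], dtype=float32), [59.0, 33.1], 1.478), ('gold', array([485., 350.]), array([ 755.2, -252.4], dtype=float32), [57.9, 5.1], -0.781), ('green', array([ 42., 221.]), array([ 477. , -133.2], dtype=float32), [57.8, 44.2], 1.488)]
go {'tx': np.float64(-0.2), 'ty': np.float64(-0.2), 'tz': np.float64(30.5), 'az': np.float64(-0.001)} pos [ 601.2 -152.3   43.5] ori [-3.141 -0.     1.478] j [ 0.36  0.74 -0.32  1.96  0.44  0.51 -0.36] t 24.0667
```

>>> {"name": "play_rows", "arguments": {"steps": [{"tx": 0,"ty": 0,"tz": 20,"ax": 0,"ay": 0,"az": 0,"gripper": 0.53},{"tx": 0,"ty": 0,"tz": 10,"ax": 0,"ay": 0,"az": 0,"gripper": 0.53},{"tx": 0,"ty": 0,"tz": 0,"ax": 0,"ay": 0,"az": 0,"gripper": 0.53},{"tx": 0,"ty": 0,"tz": 0,"ax": 0,"ay": 0,"az": 0,"gripper": 0},{"tx": 0,"ty": 0,"tz": 0,"ax": 0,"ay": 0,"az": 0,"gripper": 0},{"tx": 0,"ty": 0,"tz": 0,"ax": 0,"ay": 0,"az": 0,"gripper": 0},{"tx": 0,"ty": 0,"tz": 0,"ax": 0,"ay": 0,"az": 0,"gripper": 0}]}}

```text
time_s: 24.65
position: [601.5, -152.7, 13.9]
orientation: [3.14, 0.0, 1.476]
wrist_force: [0.0, 0.2, 3.7]
opening: 34.1
gripper_force: 40.2
```

>>> {"name": "play_rows", "arguments": {"steps": [{"tx": 0,"ty": 0,"tz": -20,"ax": 0,"ay": 0,"az": 0,"gripper": 0},{"tx": 0,"ty": 0,"tz": -35,"ax": 0,"ay": 0,"az": 0,"gripper": 0},{"tx": 0,"ty": 0,"tz": -35,"ax": 0,"ay": 0,"az": 0,"gripper": 0},{"tx": 0,"ty": 0,"tz": -35,"ax": 0,"ay": 0,"az": 0,"gripper": 0},{"tx": 0,"ty": 0,"tz": 0,"ax": 0,"ay": 0,"az": 0,"gripper": 0},{"tx": 0,"ty": 0,"tz": 0,"ax": 0,"ay": 0,"az": 0,"gripper": 0}]}}

```text
time_s: 25.15
position: [602.1, -153.1, 140.5]
orientation: [3.137, 0.001, 1.475]
wrist_force: [-0.4, 0.0, -0.8]
opening: 33.9
gripper_force: 40.1
```

```bash
python3 - <<'E'
from h import *
t=bot.read_camera("top"); print(tray(t)); print(cakes(t,31,amin=40,m0=(150,400,150,280)))
go(427.6,306.4,138,1.757)
E
```

```text
{'y': (array([483. , 357.9], dtype=float32), [230.7, 8.5], 0.189), 'g': (array([511.6, 204.3], dtype=float32), [225.4, 5.7], 0.189)}
[('gold', array([217., 195.]), array([562.6, 327.3], dtype=float32), [52.2, 29.2], -1.379), ('gold', array([371., 172.]), array([ 623.8, -180.7], dtype=float32), [34.0, 26.3], -0.064)]
go {'tx': np.float64(440.8), 'ty': np.float64(-216.4), 'tz': np.float64(0.9), 'az': np.float64(-0.282)} pos [ 601.  -153.   138.9] ori [3.140e+00 1.000e-03 1.475e+00] j [ 0.42  0.61 -0.4   1.91  0.36  0.69 -0.29] t 25.2
```

>>> {"name": "play_rows", "arguments": {"steps": [{"tx": 31.5,"ty": -15.5,"tz": 0,"ax": 0,"ay": 0,"az": 0,"gripper": 0},{"tx": 31.5,"ty": -15.5,"tz": 0,"ax": 0,"ay": 0,"az": 0,"gripper": 0},{"tx": 31.5,"ty": -15.5,"tz": 0,"ax": 0,"ay": 0,"az": 0,"gripper": 0},{"tx": 31.5,"ty": -15.5,"tz": 0,"ax": 0,"ay": 0,"az": 0,"gripper": 0},{"tx": 31.5,"ty": -15.5,"tz": 0,"ax": 0,"ay": 0,"az": 0,"gripper": 0},{"tx": 31.5,"ty": -15.5,"tz": 0,"ax": 0,"ay": 0,"az": 0,"gripper": 0},{"tx": 31.5,"ty": -15.5,"tz": 0,"ax": 0,"ay": 0,"az": 0,"gripper": 0},{"tx": 31.5,"ty": -15.5,"tz": 0,"ax": 0,"ay": 0,"az": 0,"gripper": 0},{"tx": 31.5,"ty": -15.5,"tz": 0,"ax": 0,"ay": 0,"az": 0,"gripper": 0},{"tx": 31.5,"ty": -15.5,"tz": 0,"ax": 0,"ay": 0,"az": 0,"gripper": 0},{"tx": 31.5,"ty": -15.5,"tz": 0,"ax": 0,"ay": 0,"az": 0,"gripper": 0},{"tx": 31.5,"ty": -15.5,"tz": 0,"ax": 0,"ay": 0,"az": 0,"gripper": 0}]}}

```text
time_s: 26.2
position: [450.0, 242.3, 136.7]
orientation: [-3.14, 0.002, 1.476]
wrist_force: [1.1, -1.1, -0.4]
opening: 34.2
gripper_force: 40.1
```

>>> {"name": "play_rows", "arguments": {"steps": [{"tx": 31.5,"ty": -15.5,"tz": 0,"ax": 0,"ay": 0,"az": 0,"gripper": 0},{"tx": 31.3,"ty": -15,"tz": 0,"ax": 0,"ay": 0,"az": 0,"gripper": 0},{"tx": 0,"ty": 0,"tz": 15,"ax": 0,"ay": 0,"az": -0.1,"gripper": 0},{"tx": 0,"ty": 0,"tz": 20,"ax": 0,"ay": 0,"az": -0.1,"gripper": 0},{"tx": 0,"ty": 0,"tz": 20,"ax": 0,"ay": 0,"az": -0.082,"gripper": 0},{"tx": 0,"ty": 0,"tz": 0,"ax": 0,"ay": 0,"az": 0,"gripper": 0},{"tx": 0,"ty": 0,"tz": 0,"ax": 0,"ay": 0,"az": 0,"gripper": 0}]}}

```text
time_s: 26.78
position: [426.1, 305.9, 81.5]
orientation: [-3.138, 0.002, 1.756]
wrist_force: [-0.1, 0.9, -0.5]
opening: 34.2
gripper_force: 40.1
```

```bash
python3 - <<'E'
from h import *
w=bot.read_camera("wrist");w=bot.read_camera("wrist");cv2.imwrite("pics/q3.png",w["pixels"])
wtray(w);print(cakes(w,31)); c=cells(np.array([503,282.5]),.186); go(*c["gold-1"],12,1.757)
# white cell interior components on the tray floor
h=hsv(w); 
g=cv2.cvtColor(w["pixels"],cv2.COLOR_BGR2GRAY); e=cv2.adaptiveThreshold(g,1,cv2.ADAPTIVE_THRESH_MEAN_C,cv2.THRESH_BINARY,25,3)
for k in cnts(e.astype(bool)&(h[...,1]<60),1500):
    r=rect(w,k,5)
    if 50<r[1][1]<90: print(k.mean(0).round(),r)
E
```

```text
y [488.2 360.5] [231.7, 7.1] 0.189 px 192 493 tray [502.9 283.6]
[('gold', array([253., 255.]), array([435.3, 268.6], dtype=float32), [91.8, 51.3], -1.382), ('gold', array([435., 209.]), array([560.2, 332.2], dtype=float32), [57.7, 40.1], -1.388), ('gold', array([380., 151.]), array([505.9, 367.3], dtype=float32), [156.5, 5.6], 0.184), ('green', array([425., 289.]), array([576.2, 263.2], dtype=float32), [68.1, 40.1], -1.065), ('green', array([253., 317.]), array([445.6, 213.6], dtype=float32), [72.6, 4.1], 0.186)]
go {'tx': np.float64(-0.2), 'ty': np.float64(0.1), 'tz': np.float64(71.2), 'az': np.float64(-0.002)} pos [427.2 306.6  83.2] ori [-3.141  0.     1.755] j [-0.49  0.61 -0.35  2.16  0.47  0.45 -1.02] t 26.8833
[304.  34.] (array([452. , 452.2], dtype=float32), [267.6, 75.7], -0.126)
[336. 200.] (array([497. , 318.5], dtype=float32), [70.3, 61.8], -1.39)
[375. 257.] (array([547.5, 274.2], dtype=float32), [120.3, 57.8], 0.016)
[414. 188.] (array([565.6, 332.7], dtype=float32), [69.1, 61.4], -1.386)
[427. 357.] (array([629.6, 166.7], dtype=float32), [105.4, 63.8], -0.492)
[ 89. 350.] (array([299.7, 115.8], dtype=float32), [128.5, 58.0], 1.157)
```

Two empty-cell outlines measured in the wrist view agree with the predicted cells within 1 mm. Placing.

>>> {"name": "play_rows", "arguments": {"steps": [{"tx": -0.5,"ty": 0,"tz": 20,"ax": 0,"ay": 0,"az": 0,"gripper": 0},{"tx": 0,"ty": 0,"tz": 25,"ax": 0,"ay": 0,"az": 0,"gripper": 0},{"tx": 0,"ty": 0,"tz": 14,"ax": 0,"ay": 0,"az": 0,"gripper": 0},{"tx": 0,"ty": 0,"tz": 7,"ax": 0,"ay": 0,"az": 0,"gripper": 0},{"tx": 0,"ty": 0,"tz": 2,"ax": 0,"ay": 0,"az": 0,"gripper": 0},{"tx": 0,"ty": 0,"tz": 0,"ax": 0,"ay": 0,"az": 0,"gripper": 0},{"tx": 0,"ty": 0,"tz": 0,"ax": 0,"ay": 0,"az": 0,"gripper": 0}]}}

```text
time_s: 27.47
position: [427.7, 306.5, 15.9]
orientation: [3.141, -0.001, 1.757]
wrist_force: [-0.4, -0.4, -0.2]
opening: 34.2
gripper_force: 40.1
```

>>> {"name": "play_rows", "arguments": {"steps": [{"tx": 0,"ty": 0,"tz": 1.5,"ax": 0,"ay": 0,"az": 0,"gripper": 0},{"tx": 0,"ty": 0,"tz": 0,"ax": 0,"ay": 0,"az": 0,"gripper": 0},{"tx": 0,"ty": 0,"tz": 0,"ax": 0,"ay": 0,"az": 0,"gripper": 0.58},{"tx": 0,"ty": 0,"tz": 0,"ax": 0,"ay": 0,"az": 0,"gripper": 0.58},{"tx": 0,"ty": 0,"tz": 0,"ax": 0,"ay": 0,"az": 0,"gripper": 0.58},{"tx": 0,"ty": 0,"tz": -35,"ax": 0,"ay": 0,"az": 0,"gripper": 0.58},{"tx": 0,"ty": 0,"tz": -40,"ax": 0,"ay": 0,"az": 0,"gripper": 0.58},{"tx": 0,"ty": 0,"tz": -40,"ax": 0,"ay": 0,"az": 0,"gripper": 0.58},{"tx": -31.5,"ty": -2.6,"tz": 0,"ax": 0,"ay": 0,"az": 0,"gripper": 0.58},{"tx": -31.5,"ty": -2.6,"tz": 0,"ax": 0,"ay": 0,"az": 0,"gripper": 0.58},{"tx": -31.5,"ty": -2.6,"tz": 0,"ax": 0,"ay": 0,"az": 0,"gripper": 0.58},{"tx": -31.5,"ty": -2.6,"tz": 0,"ax": 0,"ay": 0,"az": 0,"gripper": 0.58}]}}

```text
time_s: 28.47
position: [440.5, 179.2, 129.0]
orientation: [3.141, 0.0, 1.758]
wrist_force: [1.0, 1.0, 0.7]
opening: 49.4
gripper_force: 0.0
```

>>> {"name": "play_rows", "arguments": {"steps": [{"tx": -31.5,"ty": -2.6,"tz": 0,"ax": 0,"ay": 0,"az": 0,"gripper": 0.58},{"tx": -31.5,"ty": -2.6,"tz": 0,"ax": 0,"ay": 0,"az": 0,"gripper": 0.58},{"tx": -31.5,"ty": -2.6,"tz": 0,"ax": 0,"ay": 0,"az": 0,"gripper": 0.58},{"tx": -31.5,"ty": -2.6,"tz": 0,"ax": 0,"ay": 0,"az": 0,"gripper": 0.58},{"tx": -31.5,"ty": -2.6,"tz": 0,"ax": 0,"ay": 0,"az": 0,"gripper": 0.58},{"tx": -31.5,"ty": -2.6,"tz": 0,"ax": 0,"ay": 0,"az": 0,"gripper": 0.58},{"tx": -31.5,"ty": -2.6,"tz": 0,"ax": 0,"ay": 0,"az": 0,"gripper": 0.58},{"tx": -31.5,"ty": -2.6,"tz": 0,"ax": 0,"ay": 0,"az": 0,"gripper": 0.58},{"tx": -31.5,"ty": -2.6,"tz": 0,"ax": 0,"ay": 0,"az": 0,"gripper": 0.58},{"tx": -31.5,"ty": -2.6,"tz": 0,"ax": 0,"ay": 0,"az": 0,"gripper": 0.58},{"tx": 0,"ty": 0,"tz": 0,"ax": 0,"ay": 0,"az": 0.11,"gripper": 0.58},{"tx": 0,"ty": 0,"tz": 0,"ax": 0,"ay": 0,"az": 0.11,"gripper": 0.58}]}}

```text
time_s: 29.47
position: [473.1, -136.9, 128.3]
orientation: [-3.141, 0.0, 1.527]
wrist_force: [-0.3, 0.9, -0.5]
opening: 49.2
gripper_force: 0.0
```

>>> {"name": "play_rows", "arguments": {"steps": [{"tx": 0,"ty": 0,"tz": 30,"ax": 0,"ay": 0,"az": 0.05,"gripper": 0.53},{"tx": 0,"ty": 0,"tz": 25,"ax": 0,"ay": 0,"az": 0,"gripper": 0.53},{"tx": 0,"ty": 0,"tz": 0,"ax": 0,"ay": 0,"az": 0,"gripper": 0.53},{"tx": 0,"ty": 0,"tz": 0,"ax": 0,"ay": 0,"az": 0,"gripper": 0.53}]}}

```text
time_s: 29.8
position: [472.8, -133.4, 73.0]
orientation: [-3.139, -0.0, 1.489]
wrist_force: [0.9, -0.4, -0.3]
opening: 45.5
gripper_force: 0.0
```

```bash
python3 - <<'E'
from h import *
w=bot.read_camera("wrist");w=bot.read_camera("wrist");cv2.imwrite("pics/q4.png",w["pixels"])
print(cakes(w,31)); go(474,-134,13,1.487)
print(tray())
E
```

```text
[('green', array([245., 214.]), array([ 469.3, -132.3], dtype=float32), [57.4, 32.8], 1.487)]
go {'tx': np.float64(-0.4), 'ty': np.float64(0.1), 'tz': np.float64(61.4), 'az': np.float64(0.002)} pos [ 473.9 -133.6   74.4] ori [3.141 0.    1.489] j [ 0.38  0.6  -0.32  2.24  0.51  0.37 -0.44] t 29.9
{'y': (array([483. , 357.9], dtype=float32), [230.7, 8.5], 0.189), 'g': (array([511.6, 204.3], dtype=float32), [225.4, 5.7], 0.189)}
```

>>> {"name": "play_rows", "arguments": {"steps": [{"tx": 0.5,"ty": -5.6,"tz": 5,"ax": 0,"ay": 0,"az": 0,"gripper": 0.53},{"tx": 0,"ty": 0,"tz": 25,"ax": 0,"ay": 0,"az": 0,"gripper": 0.53},{"tx": 0,"ty": 0,"tz": 22,"ax": 0,"ay": 0,"az": 0,"gripper": 0.53},{"tx": 0,"ty": 0,"tz": 8,"ax": 0,"ay": 0,"az": 0,"gripper": 0.53},{"tx": 0,"ty": 0,"tz": 0,"ax": 0,"ay": 0,"az": 0,"gripper": 0.53},{"tx": 0,"ty": 0,"tz": 0,"ax": 0,"ay": 0,"az": 0,"gripper": 0},{"tx": 0,"ty": 0,"tz": 0,"ax": 0,"ay": 0,"az": 0,"gripper": 0},{"tx": 0,"ty": 0,"tz": 0,"ax": 0,"ay": 0,"az": 0,"gripper": 0},{"tx": 0,"ty": 0,"tz": 0,"ax": 0,"ay": 0,"az": 0,"gripper": 0}]}}

```text
time_s: 30.7
position: [468.4, -133.1, 14.3]
orientation: [3.14, 0.0, 1.487]
wrist_force: [-0.6, 0.7, -1.0]
opening: 34.1
gripper_force: 39.8
```

>>> {"name": "play_rows", "arguments": {"steps": [{"tx": 0,"ty": 0,"tz": -20,"ax": 0,"ay": 0,"az": 0,"gripper": 0},{"tx": 0,"ty": 0,"tz": -35,"ax": 0,"ay": 0,"az": 0,"gripper": 0},{"tx": 0,"ty": 0,"tz": -35,"ax": 0,"ay": 0,"az": 0,"gripper": 0},{"tx": 0,"ty": 0,"tz": -35,"ax": 0,"ay": 0,"az": 0,"gripper": 0},{"tx": 0,"ty": 0,"tz": 0,"ax": 0,"ay": 0,"az": 0,"gripper": 0},{"tx": 0,"ty": 0,"tz": 0,"ax": 0,"ay": 0,"az": 0,"gripper": 0}]}}

```text
time_s: 31.2
position: [468.9, -133.7, 140.8]
orientation: [3.137, 0.001, 1.486]
wrist_force: [0.6, 0.1, -0.3]
opening: 34.3
gripper_force: 40.2
```

```bash
python3 - <<'E'
from h import *
c=cells(np.array([503.3,282.5]),.186); go(*c["green-1"],138,1.757); print(tray())
E
```

```text
go {'tx': np.float64(362.8), 'ty': np.float64(-58.3), 'tz': np.float64(2.8), 'az': np.float64(-0.271)} pos [ 468.9 -133.7  140.8] ori [3.137e+00 1.000e-03 1.486e+00] j [ 0.49  0.49 -0.45  2.2   0.42  0.53 -0.37] t 31.2
{'y': (array([483. , 357.9], dtype=float32), [230.7, 8.5], 0.189), 'g': (array([511.2, 204.2], dtype=float32), [218.1, 5.7], 0.189)}
```

>>> {"name": "play_rows", "arguments": {"steps": [{"tx": 30.2,"ty": -4.9,"tz": 0,"ax": 0,"ay": 0,"az": 0,"gripper": 0},{"tx": 30.2,"ty": -4.9,"tz": 0,"ax": 0,"ay": 0,"az": 0,"gripper": 0},{"tx": 30.2,"ty": -4.9,"tz": 0,"ax": 0,"ay": 0,"az": 0,"gripper": 0},{"tx": 30.2,"ty": -4.9,"tz": 0,"ax": 0,"ay": 0,"az": 0,"gripper": 0},{"tx": 30.2,"ty": -4.9,"tz": 0,"ax": 0,"ay": 0,"az": 0,"gripper": 0},{"tx": 30.2,"ty": -4.9,"tz": 0,"ax": 0,"ay": 0,"az": 0,"gripper": 0},{"tx": 30.2,"ty": -4.9,"tz": 0,"ax": 0,"ay": 0,"az": 0,"gripper": 0},{"tx": 30.2,"ty": -4.9,"tz": 0,"ax": 0,"ay": 0,"az": 0,"gripper": 0},{"tx": 30.2,"ty": -4.9,"tz": 0,"ax": 0,"ay": 0,"az": 0,"gripper": 0},{"tx": 30.2,"ty": -4.9,"tz": 0,"ax": 0,"ay": 0,"az": 0,"gripper": 0},{"tx": 30.2,"ty": -4.9,"tz": 0,"ax": 0,"ay": 0,"az": 0,"gripper": 0},{"tx": 30.2,"ty": -4.4,"tz": 0,"ax": 0,"ay": 0,"az": 0,"gripper": 0}]}}

```text
time_s: 32.25
position: [438.8, 234.2, 137.1]
orientation: [-3.139, 0.002, 1.488]
wrist_force: [0.8, -0.9, -1.0]
opening: 34.3
gripper_force: 40.2
```

>>> {"name": "play_rows", "arguments": {"steps": [{"tx": 0,"ty": 0,"tz": 15,"ax": 0,"ay": 0,"az": -0.1,"gripper": 0},{"tx": 0,"ty": 0,"tz": 20,"ax": 0,"ay": 0,"az": -0.1,"gripper": 0},{"tx": 0,"ty": 0,"tz": 20,"ax": 0,"ay": 0,"az": -0.071,"gripper": 0},{"tx": 0,"ty": 0,"tz": 0,"ax": 0,"ay": 0,"az": 0,"gripper": 0},{"tx": 0,"ty": 0,"tz": 0,"ax": 0,"ay": 0,"az": 0,"gripper": 0}]}}

```text
time_s: 32.67
position: [438.7, 232.6, 82.0]
orientation: [-3.137, 0.001, 1.757]
wrist_force: [-0.1, 0.1, -0.7]
opening: 34.2
gripper_force: 40.2
```

```bash
cat >> h.py <<'E'
def cellsee(w):
    h=hsv(w); g=cv2.cvtColor(w["pixels"],cv2.COLOR_BGR2GRAY); e=cv2.adaptiveThreshold(g,1,cv2.ADAPTIVE_THRESH_MEAN_C,cv2.THRESH_BINARY,25,3)
    for k in cnts(e.astype(bool)&(h[...,1]<60),1500):
        r=rect(w,k,5)
        if 55<r[1][1]<70 and 60<r[1][0]<78: print("cell",r)
E
python3 - <<'E'
from h import *
w=bot.read_camera("wrist");w=bot.read_camera("wrist");cv2.imwrite("pics/q5.png",w["pixels"])
wtray(w);cellsee(w);print(cakes(w,31)); c=cells(np.array([503.3,282.5]),.186); go(*c["green-1"],14,1.757);print(c)
E
```

```text
y [485.5 358.7] [225.9, 7.1] 0.189 px 187 511 tray [500.2 281.8]
g [563.7 215.7] [137.1, 5.7] 0.187 px 310 470 tray [549.1 292.6]
cell (array([497.1, 319.5], dtype=float32), [69.6, 61.6], -1.382)
cell (array([428.6, 306.2], dtype=float32), [69.9, 61.8], -1.379)
cell (array([565.9, 332.4], dtype=float32), [69.6, 61.5], -1.386)
[('gold', array([457., 110.]), array([561. , 328.1], dtype=float32), [55.7, 40.4], -1.387), ('gold', array([256., 111.]), array([430. , 303.2], dtype=float32), [55.2, 33.2], -1.382), ('gold', array([395.,  45.]), array([512.7, 359.9], dtype=float32), [135.5, 6.2], 0.185), ('green', array([253., 256.]), array([448. , 193.6], dtype=float32), [91.5, 50.7], -1.39), ('green', array([404., 229.]), array([545.1, 251.9], dtype=float32), [122.4, 59.7], 0.187)]
go {'tx': np.float64(-0.7), 'ty': np.float64(1.5), 'tz': np.float64(69.6), 'az': np.float64(-0.0)} pos [439.8 233.1  83.6] ori [-3.141  0.     1.757] j [-0.33  0.59 -0.38  2.22  0.54  0.42 -0.97] t 32.7667
{'gold-1': array([427.6, 306.4]), 'gold0': array([496.4, 319.4]), 'gold1': array([565.2, 332.3]), 'green-1': array([441.4, 232.7]), 'green0': array([510.2, 245.6]), 'green1': array([579. , 258.6])}
```

>>> {"name": "play_rows", "arguments": {"steps": [{"tx": -0.5,"ty": 1.5,"tz": 20,"ax": 0,"ay": 0,"az": 0,"gripper": 0},{"tx": 0,"ty": 0,"tz": 25,"ax": 0,"ay": 0,"az": 0,"gripper": 0},{"tx": 0,"ty": 0,"tz": 15,"ax": 0,"ay": 0,"az": 0,"gripper": 0},{"tx": 0,"ty": 0,"tz": 6,"ax": 0,"ay": 0,"az": 0,"gripper": 0},{"tx": 0,"ty": 0,"tz": 2,"ax": 0,"ay": 0,"az": 0,"gripper": 0},{"tx": 0,"ty": 0,"tz": 0,"ax": 0,"ay": 0,"az": 0,"gripper": 0},{"tx": 0,"ty": 0,"tz": 0,"ax": 0,"ay": 0,"az": 0,"gripper": 0}]}}

```text
time_s: 33.35
position: [442.0, 233.1, 16.5]
orientation: [3.14, -0.0, 1.758]
wrist_force: [-0.1, 0.1, -0.2]
opening: 34.7
gripper_force: 40.2
```

>>> {"name": "play_rows", "arguments": {"steps": [{"tx": 0,"ty": 0,"tz": 1,"ax": 0,"ay": 0,"az": 0,"gripper": 0},{"tx": 0,"ty": 0,"tz": 0,"ax": 0,"ay": 0,"az": 0,"gripper": 0},{"tx": 0,"ty": 0,"tz": 0,"ax": 0,"ay": 0,"az": 0,"gripper": 0.58},{"tx": 0,"ty": 0,"tz": 0,"ax": 0,"ay": 0,"az": 0,"gripper": 0.58},{"tx": 0,"ty": 0,"tz": 0,"ax": 0,"ay": 0,"az": 0,"gripper": 0.58},{"tx": 0,"ty": 0,"tz": -35,"ax": 0,"ay": 0,"az": 0,"gripper": 0.58},{"tx": 0,"ty": 0,"tz": -40,"ax": 0,"ay": 0,"az": 0,"gripper": 0.58},{"tx": 0,"ty": 0,"tz": -40,"ax": 0,"ay": 0,"az": 0,"gripper": 0.58},{"tx": 0,"ty": 0,"tz": -40,"ax": 0,"ay": 0,"az": 0,"gripper": 0.4},{"tx": 0,"ty": 0,"tz": 0,"ax": 0,"ay": 0,"az": 0,"gripper": 0.4},{"tx": 0,"ty": 0,"tz": 0,"ax": 0,"ay": 0,"az": 0,"gripper": 0.4}]}}

```text
time_s: 34.27
position: [442.7, 233.1, 171.7]
orientation: [3.137, -0.001, 1.758]
wrist_force: [-0.2, -0.4, -0.3]
opening: 34.0
gripper_force: 0.0
```

```bash
python3 - <<'E'
from h import *
w=bot.read_camera("wrist");w=bot.read_camera("wrist");cv2.imwrite("pics/q6.png",w["pixels"])
wtray(w);cellsee(w)
for r in cakes(w,31): print(r[0],r[2:])
print([rect(w,q,42) for q in cnts(box(blue(w),50,450,0,200),60)[:3]])
go(441.7,455.1,70,1.443)
E
```

```text
y [488.1 359.4] [232.9, 6.8] 0.191 px 203 437 tray [503.  282.5]
g [518.  206.8] [231.0, 6.2] 0.186 px 212 411 tray [503.5 283.7]
gold (array([562.8, 328.6], dtype=float32), [56.4, 36.5], -1.387)
gold (array([429.6, 303. ], dtype=float32), [55.8, 32.9], -1.367)
gold (array([532.9, 365.2], dtype=float32), [115.6, 5.9], 0.187)
green (array([506.3, 241.6], dtype=float32), [214.1, 61.8], 0.186)
[]
go {'tx': np.float64(218.9), 'ty': np.float64(41.9), 'tz': np.float64(99.2), 'az': np.float64(0.315)} pos [441.4 232.3 169.2] ori [-3.141e+00  1.000e-03  1.758e+00] j [-0.2   0.47 -0.54  2.15  0.41  0.63 -0.85] t 34.3667
```

>>> {"name": "play_rows", "arguments": {"steps": [{"tx": 31.2,"ty": 5.9,"tz": 0,"ax": 0,"ay": 0,"az": 0,"gripper": 0.4},{"tx": 31.2,"ty": 5.9,"tz": 0,"ax": 0,"ay": 0,"az": 0,"gripper": 0.4},{"tx": 31.2,"ty": 5.9,"tz": 0,"ax": 0,"ay": 0,"az": 0,"gripper": 0.4},{"tx": 31.2,"ty": 5.9,"tz": 0,"ax": 0,"ay": 0,"az": 0,"gripper": 0.4},{"tx": 31.2,"ty": 5.9,"tz": 0,"ax": 0,"ay": 0,"az": 0,"gripper": 0.4},{"tx": 31.2,"ty": 5.9,"tz": 0,"ax": 0,"ay": 0,"az": 0,"gripper": 0.4},{"tx": 31.2,"ty": 5.7,"tz": 0,"ax": 0,"ay": 0,"az": 0,"gripper": 0.4},{"tx": 0,"ty": 0,"tz": 25,"ax": 0,"ay": 0,"az": 0.115,"gripper": 0.4},{"tx": 0,"ty": 0,"tz": 25,"ax": 0,"ay": 0,"az": 0.1,"gripper": 0.4},{"tx": 0,"ty": 0,"tz": 25,"ax": 0,"ay": 0,"az": 0.1,"gripper": 0.4},{"tx": 0,"ty": 0,"tz": 0,"ax": 0,"ay": 0,"az": 0,"gripper": 0.4},{"tx": 0,"ty": 0,"tz": 0,"ax": 0,"ay": 0,"az": 0,"gripper": 0.4}]}}

```text
time_s: 35.37
position: [439.6, 454.3, 92.1]
orientation: [-3.139, 0.005, 1.448]
wrist_force: [0.6, 0.6, -0.2]
opening: 34.1
gripper_force: 0.0
```

```bash
python3 - <<'E'
from h import *
w=bot.read_camera("wrist");w=bot.read_camera("wrist");cv2.imwrite("pics/q7.png",w["pixels"])
print([rect(w,q,42) for q in cnts(box(blue(w),50,450,50,300),60)[:3]])
go(441.7,455.1,26.4,1.443)
E
```

```text
[(array([443.4, 455. ], dtype=float32), [78.6, 10.3], 1.442)]
go {'tx': np.float64(-0.3), 'ty': np.float64(0.8), 'tz': np.float64(68.3), 'az': np.float64(0.004)} pos [440.9 455.5  94.7] ori [-3.141  0.     1.447] j [-0.65  0.68 -0.37  1.9   0.4   0.63 -1.4 ] t 35.4667
```

>>> {"name": "play_rows", "arguments": {"force": 110, "steps": [{"tx": 0,"ty": 0.8,"tz": 25,"ax": 0,"ay": 0,"az": 0.004,"gripper": 0.4},{"tx": 0,"ty": 0,"tz": 25,"ax": 0,"ay": 0,"az": 0,"gripper": 0.4},{"tx": 0,"ty": 0,"tz": 17,"ax": 0,"ay": 0,"az": 0,"gripper": 0.4},{"tx": 0,"ty": 0,"tz": 0,"ax": 0,"ay": 0,"az": 0,"gripper": 0.4},{"tx": 0,"ty": 0,"tz": 0,"ax": 0,"ay": 0,"az": 0,"gripper": 0},{"tx": 0,"ty": 0,"tz": 0,"ax": 0,"ay": 0,"az": 0,"gripper": 0},{"tx": 0,"ty": 0,"tz": 0,"ax": 0,"ay": 0,"az": 0,"gripper": 0},{"tx": 0,"ty": 0,"tz": 0,"ax": 0,"ay": 0,"az": 0,"gripper": 0}]}}

```text
time_s: 36.13
position: [442.6, 455.7, 29.5]
orientation: [3.14, -0.002, 1.44]
wrist_force: [-1.0, -0.9, 8.3]
opening: 8.1
gripper_force: 109.3
```

```bash
python3 - <<'E'
from h import *
go(533.9,-145.9,156,1.444)
t=bot.read_camera("top"); t0=cv2.imread("pics/top0.png")
# lower tier: where image rows/cols change; print gray profiles through rims
g=cv2.cvtColor(t["pixels"],cv2.COLOR_BGR2GRAY).astype(int)
p0=proj(t,[[534-4,-146-1.5,46]])[0].round().astype(int); print(p0)
print("row",g[p0[1]-2:p0[1]+3,p0[0]-30:p0[0]+31].mean(0).astype(int).tolist())
print("col",g[p0[1]-50:p0[1]+51,p0[0]-2:p0[0]+3].mean(1).astype(int).tolist())
E
```

```text
go {'tx': np.float64(-584.6), 'ty': np.float64(169.0), 'tz': np.float64(-126.5), 'az': np.float64(-0.004)} pos [442.6 455.7  29.5] ori [ 3.14e+00 -2.00e-03  1.44e+00] j [-0.69  0.77 -0.31  1.93  0.46  0.51 -1.45] t 36.1333
[364 200]
row [87, 103, 131, 155, 163, 164, 165, 165, 164, 165, 162, 145, 113, 81, 79, 108, 134, 146, 152, 154, 154, 153, 152, 153, 154, 153, 151, 151, 151, 152, 152, 151, 151, 151, 150, 151, 151, 147, 133, 106, 84, 83, 100, 126, 147, 157, 162, 164, 164, 162, 163, 163, 163, 163, 164, 164, 164, 165, 165, 165, 165]
col [161, 161, 160, 160, 160, 160, 159, 159, 158, 158, 158, 159, 161, 160, 156, 145, 123, 95, 90, 117, 141, 150, 150, 150, 150, 150, 149, 150, 150, 150, 150, 150, 150, 150, 150, 150, 151, 150, 150, 151, 151, 150, 151, 151, 151, 151, 151, 151, 152, 151, 151, 151, 152, 151, 151, 151, 151, 152, 152, 152, 153, 153, 153, 153, 154, 153, 154, 154, 153, 154, 154, 154, 154, 154, 154, 154, 154, 154, 154, 154, 154, 155, 153, 145, 126, 128, 132, 131, 151, 165, 166, 166, 166, 166, 166, 166, 165, 165, 165, 166, 166]
```

>>> {"name": "play_rows", "arguments": {"steps": [{"tx": 0,"ty": 0,"tz": -10,"ax": 0,"ay": 0,"az": 0,"gripper": 0},{"tx": 0,"ty": 0,"tz": -25,"ax": 0,"ay": 0,"az": 0,"gripper": 0},{"tx": 0,"ty": 0,"tz": -30,"ax": 0,"ay": 0,"az": 0,"gripper": 0},{"tx": 0,"ty": 0,"tz": -30,"ax": 0,"ay": 0,"az": 0,"gripper": 0},{"tx": 0,"ty": 0,"tz": -30,"ax": 0,"ay": 0,"az": 0,"gripper": 0},{"tx": -15,"ty": 4.3,"tz": 0,"ax": 0,"ay": 0,"az": 0,"gripper": 0},{"tx": -25,"ty": 7.2,"tz": 0,"ax": 0,"ay": 0,"az": 0,"gripper": 0},{"tx": -30,"ty": 8.7,"tz": 0,"ax": 0,"ay": 0,"az": 0,"gripper": 0},{"tx": -30,"ty": 8.7,"tz": 0,"ax": 0,"ay": 0,"az": 0,"gripper": 0},{"tx": -30,"ty": 8.7,"tz": 0,"ax": 0,"ay": 0,"az": 0,"gripper": 0},{"tx": -30,"ty": 8.7,"tz": 0,"ax": 0,"ay": 0,"az": 0,"gripper": 0},{"tx": -30,"ty": 8.7,"tz": 0,"ax": 0,"ay": 0,"az": 0,"gripper": 0}]}}

```text
time_s: 37.18
position: [471.4, 257.3, 152.9]
orientation: [3.141, 0.0, 1.44]
wrist_force: [0.6, -0.6, -3.1]
opening: 8.8
gripper_force: 108.1
```

>>> {"name": "play_rows", "arguments": {"steps": [{"tx": -30,"ty": 8.7,"tz": 0,"ax": 0,"ay": 0,"az": 0,"gripper": 0},{"tx": -30,"ty": 8.7,"tz": 0,"ax": 0,"ay": 0,"az": 0,"gripper": 0},{"tx": -30,"ty": 8.7,"tz": 0,"ax": 0,"ay": 0,"az": 0,"gripper": 0},{"tx": -30,"ty": 8.7,"tz": 0,"ax": 0,"ay": 0,"az": 0,"gripper": 0},{"tx": -30,"ty": 8.7,"tz": 0,"ax": 0,"ay": 0,"az": 0,"gripper": 0},{"tx": -30,"ty": 8.7,"tz": 0,"ax": 0,"ay": 0,"az": 0,"gripper": 0},{"tx": -30,"ty": 8.7,"tz": 0,"ax": 0,"ay": 0,"az": 0,"gripper": 0},{"tx": -30,"ty": 8.7,"tz": 0,"ax": 0,"ay": 0,"az": 0,"gripper": 0},{"tx": -30,"ty": 8.7,"tz": 0,"ax": 0,"ay": 0,"az": 0,"gripper": 0},{"tx": -30,"ty": 8.7,"tz": 0,"ax": 0,"ay": 0,"az": 0,"gripper": 0},{"tx": -30,"ty": 8.7,"tz": 0,"ax": 0,"ay": 0,"az": 0,"gripper": 0},{"tx": -30,"ty": 8.7,"tz": 0,"ax": 0,"ay": 0,"az": 0,"gripper": 0}]}}

```text
time_s: 38.18
position: [527.5, -113.1, 152.9]
orientation: [3.142, 0.0, 1.44]
wrist_force: [0.6, 1.3, -4.1]
opening: 8.7
gripper_force: 108.1
```

>>> {"name": "play_rows", "arguments": {"steps": [{"tx": -22,"ty": 6.3,"tz": 0,"ax": 0,"ay": 0,"az": 0,"gripper": 0},{"tx": -12,"ty": 3.5,"tz": 0,"ax": 0,"ay": 0,"az": 0,"gripper": 0},{"tx": 0,"ty": 0,"tz": 0,"ax": 0,"ay": 0,"az": 0,"gripper": 0},{"tx": 0,"ty": 0,"tz": 0,"ax": 0,"ay": 0,"az": 0,"gripper": 0}]}}

```text
time_s: 38.52
position: [532.9, -146.1, 152.6]
orientation: [-3.141, -0.0, 1.439]
wrist_force: [0.4, 0.6, -2.0]
opening: 8.7
gripper_force: 108.1
```

```bash
python3 - <<'E'
from h import *
w=bot.read_camera("wrist");cv2.imwrite("pics/q8.png",w["pixels"])
print([rect(w,q,42+bot.state()["position"][2]-29) for q in cnts(box(blue(w),50,450,100,330),60)[:3]])
go(533.9,-145.4,85,1.444); print(bot.state()["opening"],bot.state()["wrist_force"])
a=cv2.imread("pics/u3.png")
E
```

```text
[(array([ 534.3, -146.6], dtype=float32), [76.9, 10.8], 1.435)]
go {'tx': np.float64(-0.3), 'ty': np.float64(1.0), 'tz': np.float64(67.7), 'az': np.float64(-0.003)} pos [ 533.  -145.   152.7] ori [-3.141e+00 -1.000e-03  1.441e+00] j [ 0.49  0.54 -0.47  2.05  0.4   0.64 -0.37] t 38.5667
8.981575028700133 [ 0.01183121 -0.09041289 -2.69380924]
```

>>> {"name": "play_rows", "arguments": {"steps": [{"tx": 0,"ty": 1,"tz": 15,"ax": 0,"ay": 0,"az": -0.003,"gripper": 0},{"tx": 0,"ty": 0,"tz": 25,"ax": 0,"ay": 0,"az": 0,"gripper": 0},{"tx": 0,"ty": 0,"tz": 20,"ax": 0,"ay": 0,"az": 0,"gripper": 0},{"tx": 0,"ty": 0,"tz": 10,"ax": 0,"ay": 0,"az": 0,"gripper": 0},{"tx": 0,"ty": 0,"tz": 0,"ax": 0,"ay": 0,"az": 0,"gripper": 0},{"tx": 0,"ty": 0,"tz": 0,"ax": 0,"ay": 0,"az": 0,"gripper": 0},{"tx": 0,"ty": 0,"tz": 0,"ax": 0,"ay": 0,"az": 0,"gripper": 0}]}}

```text
time_s: 39.15
position: [535.0, -145.5, 83.5]
orientation: [3.14, -0.0, 1.444]
wrist_force: [0.3, -0.3, -3.2]
opening: 8.9
gripper_force: 108.0
```

>>> {"name": "play_rows", "arguments": {"steps": [{"tx": 0,"ty": 0,"tz": 2,"ax": 0,"ay": 0,"az": 0,"gripper": 0},{"tx": 0,"ty": 0,"tz": 2,"ax": 0,"ay": 0,"az": 0,"gripper": 0},{"tx": 0,"ty": 0,"tz": 2,"ax": 0,"ay": 0,"az": 0,"gripper": 0},{"tx": 0,"ty": 0,"tz": 2,"ax": 0,"ay": 0,"az": 0,"gripper": 0},{"tx": 0,"ty": 0,"tz": 0,"ax": 0,"ay": 0,"az": 0,"gripper": 0},{"tx": 0,"ty": 0,"tz": 0,"ax": 0,"ay": 0,"az": 0,"gripper": 0}]}}

```text
time_s: 39.65
position: [534.2, -146.2, 74.4]
orientation: [-3.141, 0.0, 1.443]
wrist_force: [0.3, 0.3, -2.7]
opening: 8.4
gripper_force: 108.1
```

>>> {"name": "play_rows", "arguments": {"steps": [{"tx": 0,"ty": 0,"tz": 1.5,"ax": 0,"ay": 0,"az": 0,"gripper": 0},{"tx": 0,"ty": 0,"tz": 1.5,"ax": 0,"ay": 0,"az": 0,"gripper": 0},{"tx": 0,"ty": 0,"tz": 1,"ax": 0,"ay": 0,"az": 0,"gripper": 0},{"tx": 0,"ty": 0,"tz": 0,"ax": 0,"ay": 0,"az": 0,"gripper": 0},{"tx": 0,"ty": 0,"tz": 0,"ax": 0,"ay": 0,"az": 0,"gripper": 0}]}}

```text
time_s: 40.07
position: [534.3, -146.2, 70.4]
orientation: [-3.141, 0.0, 1.443]
wrist_force: [-0.8, -0.5, -3.3]
opening: 9.2
gripper_force: 108.1
```

>>> {"name": "play_rows", "arguments": {"steps": [{"tx": 0,"ty": 0,"tz": 1,"ax": 0,"ay": 0,"az": 0,"gripper": 0},{"tx": 0,"ty": 0,"tz": 1,"ax": 0,"ay": 0,"az": 0,"gripper": 0},{"tx": 0,"ty": 0,"tz": 0,"ax": 0,"ay": 0,"az": 0,"gripper": 0},{"tx": 0,"ty": 0,"tz": 0,"ax": 0,"ay": 0,"az": 0,"gripper": 0}]}}

```text
time_s: 40.4
position: [534.4, -146.2, 69.4]
orientation: [3.141, 0.001, 1.443]
wrist_force: [-2.8, 0.7, 10.4]
opening: 8.6
gripper_force: 110.0
```

Contact came at TCP z = 69.4, which matches fully home (29.5 + 40). Releasing and checking.

>>> {"name": "play_rows", "arguments": {"steps": [{"tx": 0,"ty": 0,"tz": 0,"ax": 0,"ay": 0,"az": 0,"gripper": 0.4},{"tx": 0,"ty": 0,"tz": 0,"ax": 0,"ay": 0,"az": 0,"gripper": 0.4},{"tx": 0,"ty": 0,"tz": 0,"ax": 0,"ay": 0,"az": 0,"gripper": 0.4},{"tx": 0,"ty": 0,"tz": -35,"ax": 0,"ay": 0,"az": 0,"gripper": 0.4},{"tx": 0,"ty": 0,"tz": -35,"ax": 0,"ay": 0,"az": 0,"gripper": 0.4},{"tx": 0,"ty": 0,"tz": 0,"ax": 0,"ay": 0,"az": 0,"gripper": 0.4},{"tx": 0,"ty": 0,"tz": 0,"ax": 0,"ay": 0,"az": 0,"gripper": 0.4},{"tx": 0,"ty": 0,"tz": 0,"ax": 0,"ay": 0,"az": 0,"gripper": 0.4}]}}

```text
time_s: 41.07
position: [534.2, -146.5, 138.4]
orientation: [3.141, 0.0, 1.442]
wrist_force: [0.5, -0.2, -0.6]
opening: 34.0
gripper_force: 0.0
```

```bash
python3 - <<'E'
from h import *
w=bot.read_camera("wrist");w=bot.read_camera("wrist");cv2.imwrite("pics/q9.png",w["pixels"])
for z in (82,88): print([rect(w,q,z) for q in cnts(box(blue(w),50,450,100,330),60)[:3]])
s=bot.state();print(s["position"],s["orientation"])
b=cv2.imread("pics/u2.png"); print("before", [cv2.minAreaRect(k) for k in cnts(box(blue({"pixels":b}),140,380,120,300),60)], "now",[cv2.minAreaRect(k) for k in cnts(box(blue(w),140,380,120,300),60)])
go(460.9,-4.6,140,1.443)
E
```

```text
[(array([ 536. , -146.9], dtype=float32), [78.4, 10.4], 1.438), (array([ 536.7, -255.5], dtype=float32), [44.4, 5.4], -0.127)]
[(array([ 536.3, -144.7], dtype=float32), [76.0, 10.1], 1.438), (array([ 537. , -249.9], dtype=float32), [43.1, 5.2], -0.127)]
[ 533.66207491 -146.20268689  137.56460595] [-3.13990741e+00 -5.19050933e-06  1.44284832e+00]
before [((250.5, 213.0), (98.0, 15.0), 90.0)] now [((254.0, 208.49996948242188), (13.999998092651367, 96.99998474121094), 0.0)]
go {'tx': np.float64(131.2), 'ty': np.float64(-90.2), 'tz': np.float64(-2.4), 'az': np.float64(-0.0)} pos [ 533.7 -146.2  137.6] ori [-3.14  -0.     1.443] j [ 0.49  0.56 -0.46  2.06  0.42  0.62 -0.39] t 41.1667
```

The wall length at z = 82 matches its value before the lift, so the tier is home. Fetching the lid.

>>> {"name": "play_rows", "arguments": {"steps": [{"tx": 26.2,"ty": -18,"tz": 0,"ax": 0,"ay": 0,"az": 0,"gripper": 0.6},{"tx": 26.2,"ty": -18,"tz": 0,"ax": 0,"ay": 0,"az": 0,"gripper": 0.6},{"tx": 26.2,"ty": -18,"tz": 0,"ax": 0,"ay": 0,"az": 0,"gripper": 0.6},{"tx": 26.2,"ty": -18,"tz": 0,"ax": 0,"ay": 0,"az": 0,"gripper": 0.6},{"tx": 26.2,"ty": -18,"tz": 0,"ax": 0,"ay": 0,"az": 0,"gripper": 0.6},{"tx": 0,"ty": 0,"tz": 25,"ax": 0,"ay": 0,"az": 0,"gripper": 0.6},{"tx": 0,"ty": 0,"tz": 25,"ax": 0,"ay": 0,"az": 0,"gripper": 0.6},{"tx": 0,"ty": 0,"tz": 0,"ax": 0,"ay": 0,"az": 0,"gripper": 0.6},{"tx": 0,"ty": 0,"tz": 0,"ax": 0,"ay": 0,"az": 0,"gripper": 0.6}]}}

```text
time_s: 41.92
position: [460.7, -4.5, 87.4]
orientation: [-3.138, 0.001, 1.444]
wrist_force: [0.5, 0.3, 1.0]
opening: 51.8
gripper_force: 0.0
```

```bash
python3 - <<'E'
from h import *
w=bot.read_camera("wrist");w=bot.read_camera("wrist");cv2.imwrite("pics/q10.png",w["pixels"])
g=w["pixels"].max(2)<70
print([rect(w,q,43) for q in cnts(box(g,200,310,100,262),50)[:3]])
print([rect(w,q,12) for q in cnts(box(blue(w),0,511,0,330),500)[:2]])
go(461,-4.6,22,1.443)
E
```

```text
[(array([462.4,  -4.2], dtype=float32), [69.5, 12.9], 1.451), (array([497.6, -35. ], dtype=float32), [22.8, 7.6], 1.492), (array([422.5, -25.5], dtype=float32), [22.7, 4.6], 1.393)]
[(array([462.2,  -5.9], dtype=float32), [231.0, 92.6], -0.128)]
go {'tx': np.float64(0.1), 'ty': np.float64(-0.9), 'tz': np.float64(66.8), 'az': np.float64(-0.0)} pos [461.8  -4.9  88.8] ori [-3.141  0.     1.443] j [ 0.13  0.55 -0.34  2.3   0.52  0.36 -0.78] t 42.0167
```

>>> {"name": "play_rows", "arguments": {"force": 70, "steps": [{"tx": 0,"ty": -0.8,"tz": 25,"ax": 0,"ay": 0,"az": 0,"gripper": 0.6},{"tx": 0,"ty": 0,"tz": 25,"ax": 0,"ay": 0,"az": 0,"gripper": 0.6},{"tx": 0,"ty": 0,"tz": 15,"ax": 0,"ay": 0,"az": 0,"gripper": 0.6},{"tx": 0,"ty": 0,"tz": 0,"ax": 0,"ay": 0,"az": 0,"gripper": 0.6},{"tx": 0,"ty": 0,"tz": 0,"ax": 0,"ay": 0,"az": 0,"gripper": 0},{"tx": 0,"ty": 0,"tz": 0,"ax": 0,"ay": 0,"az": 0,"gripper": 0},{"tx": 0,"ty": 0,"tz": 0,"ax": 0,"ay": 0,"az": 0,"gripper": 0},{"tx": 0,"ty": 0,"tz": 0,"ax": 0,"ay": 0,"az": 0,"gripper": 0}]}}

```text
time_s: 42.68
position: [461.6, -4.9, 25.0]
orientation: [3.139, -0.001, 1.442]
wrist_force: [-1.8, -0.4, 7.6]
opening: 12.3
gripper_force: 68.7
```

>>> {"name": "play_rows", "arguments": {"steps": [{"tx": 0,"ty": 0,"tz": -10,"ax": 0,"ay": 0,"az": 0,"gripper": 0},{"tx": 0,"ty": 0,"tz": -25,"ax": 0,"ay": 0,"az": 0,"gripper": 0},{"tx": 0,"ty": 0,"tz": -30,"ax": 0,"ay": 0,"az": 0,"gripper": 0},{"tx": 0,"ty": 0,"tz": -30,"ax": 0,"ay": 0,"az": 0,"gripper": 0},{"tx": 0,"ty": 0,"tz": -30,"ax": 0,"ay": 0,"az": 0,"gripper": 0},{"tx": -26.4,"ty": 18,"tz": 0,"ax": 0,"ay": 0,"az": 0,"gripper": 0},{"tx": -26.4,"ty": 18,"tz": 0,"ax": 0,"ay": 0,"az": 0,"gripper": 0},{"tx": -26.4,"ty": 18,"tz": 0,"ax": 0,"ay": 0,"az": 0,"gripper": 0},{"tx": -26.4,"ty": 18,"tz": 0,"ax": 0,"ay": 0,"az": 0,"gripper": 0},{"tx": -25.5,"ty": 18,"tz": 0,"ax": 0,"ay": 0,"az": 0,"gripper": 0},{"tx": 0,"ty": 0,"tz": 0,"ax": 0,"ay": 0,"az": 0,"gripper": 0},{"tx": 0,"ty": 0,"tz": 0,"ax": 0,"ay": 0,"az": 0,"gripper": 0}]}}

```text
time_s: 43.68
position: [533.5, -148.3, 149.2]
orientation: [3.141, 0.0, 1.439]
wrist_force: [-0.3, -0.0, -0.5]
opening: 12.5
gripper_force: 68.8
```

```bash
python3 - <<'E'
from h import *
w=bot.read_camera("wrist")
cv2.imwrite("pics/q11.png",w["pixels"])
g=w["pixels"].max(2)<70
go(534.2,-146.2,120,1.443); s=bot.state(); print(s["opening"],s["wrist_force"])
z=s["position"][2]-22+12
print([rect(w,q,z) for q in cnts(box(blue(w),0,511,0,330),500)[:3]])
E
```

```text
go {'tx': np.float64(0.6), 'ty': np.float64(1.2), 'tz': np.float64(29.1), 'az': np.float64(-0.002)} pos [ 533.  -146.7  149.1] ori [ 3.141 -0.     1.441] j [ 0.51  0.55 -0.5   2.05  0.43  0.64 -0.4 ] t 43.7333
12.199814963865117 [ 0.39528199 -0.13516734 -1.8998108 ]
[(array([ 535.3, -145.7], dtype=float32), [226.7, 95.8], -0.133)]
```

>>> {"name": "play_rows", "arguments": {"steps": [{"tx": 0.6,"ty": 1.2,"tz": 10,"ax": 0,"ay": 0,"az": -0.002,"gripper": 0},{"tx": 0,"ty": 0,"tz": 14,"ax": 0,"ay": 0,"az": 0,"gripper": 0},{"tx": 0,"ty": 0,"tz": 6,"ax": 0,"ay": 0,"az": 0,"gripper": 0},{"tx": 0,"ty": 0,"tz": 2,"ax": 0,"ay": 0,"az": 0,"gripper": 0},{"tx": 0,"ty": 0,"tz": 0,"ax": 0,"ay": 0,"az": 0,"gripper": 0},{"tx": 0,"ty": 0,"tz": 0,"ax": 0,"ay": 0,"az": 0,"gripper": 0}]}}

```text
time_s: 44.23
position: [534.8, -145.1, 116.6]
orientation: [-3.141, -0.0, 1.446]
wrist_force: [-1.1, 0.6, -1.2]
opening: 12.2
gripper_force: 68.7
```

>>> {"name": "play_rows", "arguments": {"steps": [{"tx": 0,"ty": 0,"tz": 1.5,"ax": 0,"ay": 0,"az": 0,"gripper": 0},{"tx": 0,"ty": 0,"tz": 1.5,"ax": 0,"ay": 0,"az": 0,"gripper": 0},{"tx": 0,"ty": 0,"tz": 1.5,"ax": 0,"ay": 0,"az": 0,"gripper": 0},{"tx": 0,"ty": 0,"tz": 0,"ax": 0,"ay": 0,"az": 0,"gripper": 0},{"tx": 0,"ty": 0,"tz": 0,"ax": 0,"ay": 0,"az": 0,"gripper": 0}]}}

```text
time_s: 44.65
position: [534.8, -145.8, 112.0]
orientation: [-3.142, 0.0, 1.445]
wrist_force: [0.5, 0.2, -1.6]
opening: 12.2
gripper_force: 68.7
```

Already below the rim height with no contact; continuing to the seat.

>>> {"name": "play_rows", "arguments": {"steps": [{"tx": 0,"ty": 0,"tz": 1.5,"ax": 0,"ay": 0,"az": 0,"gripper": 0},{"tx": 0,"ty": 0,"tz": 1.5,"ax": 0,"ay": 0,"az": 0,"gripper": 0},{"tx": 0,"ty": 0,"tz": 0.8,"ax": 0,"ay": 0,"az": 0,"gripper": 0},{"tx": 0,"ty": 0,"tz": 0,"ax": 0,"ay": 0,"az": 0,"gripper": 0},{"tx": 0,"ty": 0,"tz": 0,"ax": 0,"ay": 0,"az": 0,"gripper": 0}]}}

```text
time_s: 45.07
position: [534.9, -145.9, 109.0]
orientation: [3.141, 0.001, 1.445]
wrist_force: [-2.6, 1.1, 10.6]
opening: 12.3
gripper_force: 70.4
```

>>> {"name": "play_rows", "arguments": {"steps": [{"tx": 0,"ty": 0,"tz": 0,"ax": 0,"ay": 0,"az": 0,"gripper": 0.6},{"tx": 0,"ty": 0,"tz": 0,"ax": 0,"ay": 0,"az": 0,"gripper": 0.6},{"tx": 0,"ty": 0,"tz": 0,"ax": 0,"ay": 0,"az": 0,"gripper": 0.6},{"tx": 0,"ty": 0,"tz": -35,"ax": 0,"ay": 0,"az": 0,"gripper": 0.6},{"tx": 0,"ty": 0,"tz": -35,"ax": 0,"ay": 0,"az": 0,"gripper": 0.6},{"tx": 0,"ty": 0,"tz": -35,"ax": 0,"ay": 0,"az": 0,"gripper": 0.6},{"tx": 0,"ty": 0,"tz": -25,"ax": 0,"ay": 0,"az": 0,"gripper": 0.6},{"tx": 0,"ty": 0,"tz": 0,"ax": 0,"ay": 0,"az": 0,"gripper": 0.6},{"tx": 0,"ty": 0,"tz": 0,"ax": 0,"ay": 0,"az": 0,"gripper": 0.6}]}}

```text
time_s: 45.82
position: [535.4, -146.1, 239.5]
orientation: [3.139, 0.001, 1.444]
wrist_force: [-0.2, -1.1, 0.1]
opening: 50.8
gripper_force: 0.0
```

```bash
python3 - <<'E'
from h import *
w=bot.read_camera("wrist"); cv2.imwrite("pics/r0.png",w["pixels"])
for z in (96,102): print([rect(w,q,z) for q in cnts(box(blue(w),100,400,80,240),500)[:3]])
E
```

```text
[(array([ 536. , -146.5], dtype=float32), [230.6, 92.0], -0.123)]
[(array([ 536.2, -144.9], dtype=float32), [225.8, 90.1], -0.123)]
```

>>> {"name": "play_rows", "arguments": {"steps": [{"tx": 30.8,"ty": -7.1,"tz": 0,"ax": 0,"ay": 0,"az": 0,"gripper": 0.6},{"tx": 30.8,"ty": -7.1,"tz": 0,"ax": 0,"ay": 0,"az": 0,"gripper": 0.6},{"tx": 30.8,"ty": -7.1,"tz": 0,"ax": 0,"ay": 0,"az": 0,"gripper": 0.6},{"tx": 30.8,"ty": -7.1,"tz": 0,"ax": 0,"ay": 0,"az": 0,"gripper": 0.6},{"tx": 30.8,"ty": -7.1,"tz": 0,"ax": 0,"ay": 0,"az": 0,"gripper": 0.6},{"tx": 30.8,"ty": -7.1,"tz": 0,"ax": 0,"ay": 0,"az": 0,"gripper": 0.6},{"tx": 30.8,"ty": -7.1,"tz": 0,"ax": 0,"ay": 0,"az": 0,"gripper": 0.6},{"tx": 30.8,"ty": -7.1,"tz": 0,"ax": 0,"ay": 0,"az": 0,"gripper": 0.6},{"tx": 30.8,"ty": -7.1,"tz": 0,"ax": 0,"ay": 0,"az": 0,"gripper": 0.6},{"tx": 30.8,"ty": -7.1,"tz": 0,"ax": 0,"ay": 0,"az": 0,"gripper": 0.6},{"tx": 0,"ty": 0,"tz": 0,"ax": 0,"ay": 0,"az": 0,"gripper": 0.6},{"tx": 0,"ty": 0,"tz": 0,"ax": 0,"ay": 0,"az": 0,"gripper": 0.6}]}}

```text
time_s: 46.87
position: [502.0, 170.5, 236.8]
orientation: [-3.139, 0.0, 1.449]
wrist_force: [0.0, 1.1, -1.3]
opening: 51.3
gripper_force: 0.0
```

```bash
python3 - <<'E'
from h import *
w=bot.read_camera("wrist");w=bot.read_camera("wrist")
wtray(w);cellsee(w)
for r in cakes(w,31): print(r[0],r[1:])
p=cv2.resize(w["pixels"][40:330,100:420],(500,453),interpolation=cv2.INTER_CUBIC)
s=bot.read_camera("scene")["pixels"]
q=cv2.resize(s[110:290,290:420],(300,415)); q=cv2.copyMakeBorder(q,0,453-415,0,0,cv2.BORDER_CONSTANT)
cv2.imwrite("pics/r1.png",np.hstack([p,q]))
E
```

```text
y [443.4 350. ] [139.6, 7.2] 0.187 px 127 240 tray [458.  273.1]
g [519.2 205.1] [232.1, 5.6] 0.189 px 179 349 tray [504.5 282. ]
cell (array([497.2, 319.2], dtype=float32), [69.4, 61.3], -1.385)
gold (array([179.,  36.]), array([446.7, 311.3], dtype=float32), [114.8, 72.1], 0.212)
gold (array([292.,  22.]), array([567.2, 324.6], dtype=float32), [53.5, 33.9], -1.386)
green (array([261., 121.]), array([513.3, 237.2], dtype=float32), [217.6, 65.7], 0.189)
```

View pics/r1.png

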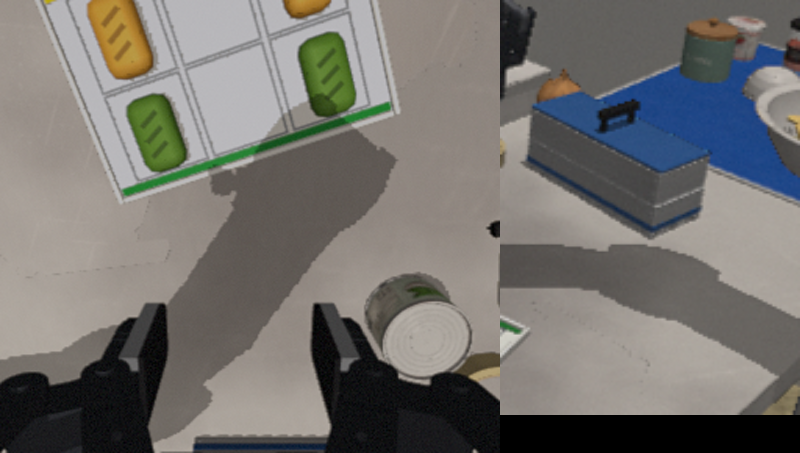

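The carrier is closed and the lid is home: its apparent size equals what it showed on the table. All four cakes lie in their cells, but seem a little towards the green side, so I'll quantify the margins.

```bash
python3 - <<'E'
from h import *
w=bot.read_camera("wrist"); print("cam",w["T"][:3,3].round())
h=hsv(w); o=np.array([503.8,282.3]); a=.187; R=np.array([[np.cos(a),-np.sin(a)],[np.sin(a),np.cos(a)]])
for n,lo,hi in(("gold",8,27),("green",35,80)):
    m=((h[...,0]>lo)&(h[...,0]<hi)&(h[...,1]>110)&(h[...,2]>25)).astype(np.uint8)
    m=cv2.morphologyEx(m,cv2.MORPH_CLOSE,np.ones((5,5))); m=cv2.morphologyEx(m,cv2.MORPH_OPEN,np.ones((11,11)))
    for k in cnts(m>0,300):
        for z in (5,31):
            P=(onz(w,k,z)[:,:2]-o)@R; print(n,z,"px",k.min(0),k.max(0),"tray x",P[:,0].min().round(1),P[:,0].max().round(1),"y",P[:,1].min().round(1),P[:,1].max().round(1))
# cell lines along y at tray x=0 column: dark minima
ys=np.arange(-85,20,.5); g=cv2.cvtColor(w["pixels"],cv2.COLOR_BGR2GRAY)
for x0 in(0,):
    v=np.zeros(len(ys))
    for dx in np.arange(-20,21,4):
        q=np.c_[np.full(len(ys),x0+dx),ys]@R.T+o; p=proj(w,np.c_[q,np.full(len(ys),5)]).astype(np.float32)
        v+=cv2.remap(g,p[None,:,0],p[None,:,1],cv2.INTER_LINEAR)[0]
    v/=11
    print([(float(ys[i]),int(v[i])) for i in range(2,len(ys)-2) if v[i]==v[max(0,i-8):i+9].min() and v[i]<v.mean()-5])
E
```

```text
cam [514. 243. 380.]
gold 5 px [156  34] [195  88] tray x -90.2 -52.9 y 6.0 68.2
gold 31 px [156  34] [195  88] tray x -83.7 -49.0 y 2.7 60.6
gold 5 px [272   0] [309  47] tray x 56.7 93.6 y 6.2 62.7
gold 31 px [272   0] [309  47] tray x 52.9 87.3 y 2.9 55.5
green 5 px [291  61] [324 117] tray x 57.3 93.1 y -81.4 -10.6
green 31 px [291  61] [324 117] tray x 53.6 86.9 y -78.6 -12.7
green 5 px [182 101] [216 153] tray x -89.2 -53.1 y -81.9 -11.3
green 31 px [182 101] [216 153] tray x -82.8 -49.2 y -79.1 -13.4
[(-79.5, 80), (-1.5, 138)]
```

Golden cakes sit about 3 mm towards the middle line, roughly 2 mm inside. There is time to spare, so I'll shift each golden cake 3 mm outward.

>>> {"name": "play_rows", "arguments": {"force": 40, "steps": [{"tx": 25.2,"ty": -18.1,"tz": 0,"ax": 0,"ay": 0,"az": 0,"gripper": 0.56},{"tx": 25.2,"ty": -18.1,"tz": 0,"ax": 0,"ay": 0,"az": 0,"gripper": 0.56},{"tx": 25.2,"ty": -18.1,"tz": 0,"ax": 0,"ay": 0,"az": 0,"gripper": 0.56},{"tx": 25.2,"ty": -18.1,"tz": 0,"ax": 0,"ay": 0,"az": 0,"gripper": 0.56},{"tx": 25,"ty": -18.1,"tz": 0,"ax": 0,"ay": 0,"az": 0,"gripper": 0.56},{"tx": 0,"ty": 0,"tz": 35,"ax": 0,"ay": 0,"az": -0.11,"gripper": 0.56},{"tx": 0,"ty": 0,"tz": 35,"ax": 0,"ay": 0,"az": -0.1,"gripper": 0.56},{"tx": 0,"ty": 0,"tz": 35,"ax": 0,"ay": 0,"az": -0.1,"gripper": 0.56},{"tx": 0,"ty": 0,"tz": 35,"ax": 0,"ay": 0,"az": 0,"gripper": 0.56},{"tx": 0,"ty": 0,"tz": 25,"ax": 0,"ay": 0,"az": 0,"gripper": 0.56},{"tx": 0,"ty": 0,"tz": 0,"ax": 0,"ay": 0,"az": 0,"gripper": 0.56},{"tx": 0,"ty": 0,"tz": 0,"ax": 0,"ay": 0,"az": 0,"gripper": 0.56}]}}

```text
time_s: 48.07
position: [428.9, 303.8, 72.5]
orientation: [-3.139, 0.002, 1.754]
wrist_force: [0.4, 0.9, 0.1]
opening: 47.9
gripper_force: 0.0
```

```bash
python3 - <<'E'
from h import *
w=bot.read_camera("wrist");w=bot.read_camera("wrist")
cellsee(w)
for r in cakes(w,31)[:2]: print(r[0],r[1:])
go(427.7,306,14.5,1.757)
E
```

```text
cell (array([497.1, 319.2], dtype=float32), [69.2, 61.6], -1.386)
cell (array([565.8, 332.3], dtype=float32), [69.9, 61.6], -1.386)
gold (array([439., 210.]), array([560. , 331.9], dtype=float32), [57.6, 40.5], -1.388)
gold (array([251., 212.]), array([429.3, 306.9], dtype=float32), [58.0, 32.8], -1.368)
go {'tx': np.float64(1.4), 'ty': np.float64(-1.9), 'tz': np.float64(60.0), 'az': np.float64(-0.003)} pos [429.8 305.   74.5] ori [ 3.140e+00 -1.000e-03  1.754e+00] j [-0.38  0.65 -0.5   2.16  0.66  0.49 -1.21] t 48.1667
```

From this side the cake reads (429.3,306.9) against the cell centre (428.4,306.2), so it is centred within 1–2 mm and needs no nudge. Backing off and handing in.

>>> {"name": "play_rows", "arguments": {"steps": [{"tx": 0,"ty": 0,"tz": -35,"ax": 0,"ay": 0,"az": 0,"gripper": 0.56},{"tx": 0,"ty": 0,"tz": -40,"ax": 0,"ay": 0,"az": 0,"gripper": 0.56},{"tx": 0,"ty": 0,"tz": -40,"ax": 0,"ay": 0,"az": 0,"gripper": 0.56},{"tx": 0,"ty": 0,"tz": -40,"ax": 0,"ay": 0,"az": 0,"gripper": 0.56},{"tx": 0,"ty": 0,"tz": 0,"ax": 0,"ay": 0,"az": 0,"gripper": 0.56},{"tx": 0,"ty": 0,"tz": 0,"ax": 0,"ay": 0,"az": 0,"gripper": 0.56}]}}

```text
time_s: 48.67
position: [430.4, 305.4, 232.5]
orientation: [3.134, -0.002, 1.753]
wrist_force: [-0.0, -0.2, -0.4]
opening: 48.0
gripper_force: 0.0
```

```bash
python3 - <<'E'
from h import *
print(bot.state()["position"]); print(bot.sign_off())
E
```

```text
[430.39540112 305.44930152 232.51391584]
the job is handed in; nothing more can be done
None
```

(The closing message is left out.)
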